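Crosswise tightening of a dosing-pump cover

ROBOT

A 6-joint arm with a two-finger parallel gripper is mounted at the origin on the work surface. World frame = base frame: x ahead of the robot, y to its left, z up, the work surface at z = 0. Lengths are in m, angles in rad, forces in N, time in s.
With the tool pointing down it reaches from about 0.375 to 0.9 m from the base axis. Payload 3.1 kg.
Tool frame: the origin (TCP) lies midway between the tips of the shut fingers; the grasp point (between the pads) lies 19 mm behind it; z points along the fingers, x is the direction in which the jaws open and shut, and the axes are right-handed (so a half turn about z gives the same grasp; the last joint's range is limited). The gripper opens to 87 mm and grips with 3 to 60 N. Pads are 19 mm wide; open, the fingers measure 117 mm over their backs; the gripper's body (75 mm by 190 mm) begins 51 mm behind the grasp point.
Start: joints at [1.097, 0.527, 1.433, -0, 1.181, -0.178], TCP at [0.182, 0.598, 0.223] pointing down, gripper open.
Joint ranges: [-3.08, 3.08], [-0.75, 2.2], [0.22, 2.44], [-1.43, 4.57], [0, 2.65], [-2.85, 2.85]. Speed limits (rad/s): [2.79, 2.79, 3.14, 3.14, 3.14, 3.14].

INTERFACE

Orientations are given as a unit quaternion [x, y, z, w].
In Python, from rig import * gives the robot as it stands.
- The arm moves only by the tool drive_tool, never from a script. Its argument "plan" is a list of rows, each an object with "offset": the shift along the tool's x, y, z in cm, a list of three; "delta_rot": the turn, a rotation vector about the tool's x, y, z in degrees, a list of three; "jaw": the finger opening in cm, from 0 to 8.7. In form: [{"offset": [dx, dy, dz], "delta_rot": [wx, wy, wz], "jaw": jaw}, ...]. A call has exactly 8 rows; each row is the pose to reach, as a shift and turn from the pose commanded when the call began, along the tool's axes at that moment; what a row does not reach only later rows make up. A row lasts 1/12 s, in which the tool goes at most 41.7 mm and 7.16 degrees, less where a joint would pass 70% of its speed; a pose out of reach is approached as far as the arm can. A call with a gripper value outside its range is refused whole. The fingers move at their own pace and stop on an object; "squeeze" is the grip in N (left out, the last holds). Time passes only in rows, so rows that repeat a pose let the fingers close, or fill a call up. It gives the time, the measured TCP pose, the force and the opening at its end, in the units of the state.
- get_obs(): the state, without advancing time (a new reading comes with each control period).
- camera(name): name is "scene" or "top" or "wrist"; returns the picture (420x560x3 uint8, red, green, blue); there is no depth.
- calibration(name): a dict with "K" (3x3 intrinsics, pixels), "pose" (4x4, takes a point from camera to world coordinates); the wrist camera has in their place "tool_from_camera" (4x4, takes a point from camera to tool coordinates, whose origin is the TCP and whose axes are the tool frame's). Camera axes: x right, y down, z forward; pixel columns grow to the right and rows downward; lengths in m; the calibration is good to about 2 mm. A picture is of the moment at which its call begins: read the wrist's pose just before it. calibration takes no time and is no camera call.
- hand_in(): hands the job in, once; it reports no verdict.
The state is a dict: "time": time; "q": joint angles; "joint_velocities": joint speeds; "joint_torque": joint torques, N m; "position": TCP position; "tool_rot": TCP orientation; "ft_force": force on the tool from outside, world axes, zero at the start; "moment": the same for the moment, N m; "grip_width": finger opening in m.
Only numpy, scipy, OpenCV 4.12 (cv2) and the standard library are available. Lean on these libraries where they do the work, as an engineer would, in place of code of your own. Each camera call takes 0.05 s, during which the arm holds its last target.

TASK

The cover of the dosing pump lies loose on its sprung rubber cushions under four screws with lever handles: tighten it down evenly, so that it never cocks over and ends flat on its seat. Push the levers round clockwise: first every screw about an eighth of a turn in crisscross order, the two diagonally opposite screws before the other two, then go over them again until all four are firmly tight, about 0.6 N m by feel (12 N on the lever's knob), with none left slack and none forced. Let go at the end and leave the things around the pump where they are.

Things in the scene. Friction and masses are not known exactly. Their poses are not given: they have to be found in the camera images.
- housing: Fixed pump housing: round aluminium chamber, 150 mm square flange (top 52 mm above the table), outlet stub to 113 mm on its +x side, and a lug (top 79 mm) at the middle of each flange side that keeps the cover in place. Origin: centre of its underside, on the table; x, y along the flange's sides, z up. A hard seat lies under each screw, its exact height unknown: the cover sinks 8 to 12.5 mm to be home.
- cover: Loose square aluminium cover plate, 140 x 140 x 10 mm, 0.6 kg, with a flat round boss 56 mm across and 6 mm high in its middle. Origin: centre of its underside, about 68 mm above the table at the start; axes along the housing's. The lever screws stand 50 mm from its centre lines. It rests on a soft sprung rubber cushion, about 0.5 N/mm, at each corner.
- lever0: Lever screw 0 (x, y = +50, +50 mm in the housing's frame). Steel hub over a 22 mm washer; a flat arm 10 mm wide along its own +x; at its end, 50 mm from the screw axis, an upright smooth black round knob 16 mm across. Origin: centre of the washer's underside, on the screw axis, z up. Arm 22 to 30 mm, knob 22 to 60 mm above the origin. At the start the knob points outward, 0.6 to 1.1 rad anticlockwise of the corner's diagonal.
- lever1: Lever screw 1 (x, y = -50, +50 mm in the housing's frame). Built as lever0. Pushed round clockwise (seen from above) by its knob, a screw goes down 8 mm per radian (steep quick-clamp thread) and its washer presses the cover down; it stays where it is left. Origin 79.2 to 80.4 mm above the housing's at the start, washer 0.8 to 2 mm clear of the cover; an eighth of a turn brings it to about 73.5 mm.
- lever2: Lever screw 2 (x, y = -50, -50 mm in the housing's frame). Built as lever0. Torque to turn any screw: 0.36 N m of thread friction (7.2 N at the knob, square to the arm) plus 0.008 N m per newton of washer force. The cushions add up to 0.08 N m; torque then climbs steeply (some 0.5 N m per rad) once the cover is on the seat under that screw, 0.2 to 1.1 rad after the first eighth of a turn.
- lever3: Lever screw 3 (x, y = +50, -50 mm in the housing's frame). Built as lever0; diagonal pairs are lever0-lever2, lever1-lever3. Tight is 0.5 to 0.64 N m turning torque, felt while it moves: 10 to 13 N square on the knob, best 12 (a finger rubbing on the knob adds about 1 N); overtight above 0.7. Let go, it keeps its angle; tightening one may slacken earlier ones by some newtons of washer force.
- bowl: Bystander: open steel bowl, 170 mm across, 75 mm high. Origin: centre of its underside.
- tray: Bystander: steel tray, 260 x 190 x 28 mm, holding a row of six white tubes with black caps. Origin: centre of its underside.
- jar: Bystander: white closed jar with a black cap, 60 mm across and 60 mm high. Origin: centre of its underside.
There are look-alikes about, which are no part of the job. What is shaped like the cover but brown or pink is not meant.

How it is judged:
By the outcome, as a careful person would: the job done as asked, in the order asked, and still so for the second after the job is handed in, with the robot touching nothing.
It also fails if it takes over 72 s, if anything falls off the work surface, if the arm or the gripper's body presses on something with over 40 N, if the wrist force passes 120 N, or if a joint passes its speed limit or range.

## Working session

There is one attempt and no reset: what is moved stays moved. The work goes in short steps, Python scripts to look and compute and a tool call to move; the robot and the scene stay as the last step left them, time stands still between calls to the robot, and variables do not carry over. Pictures are saved under pics/ and viewed, and the job is handed in when it is done.

Besides the shell and the picture viewer there is one more tool, called after "Call:" as name(argument=value, ...), one argument or row to a line, values as JSON. drive_tool: Moves the arm, as the interface text tells. Its arguments: {"type":"object","properties":{"plan":{"type":"array","items":{"type":"object","properties":{"offset":{"type":"array","items":{"type":"number"}},"delta_rot":{"type":"array","items":{"type":"number"}},"jaw":{"type":"number"}}}},"squeeze":{"type":"number"}},"required":["plan"]}

```bash
ls; mkdir -p pics; python3 - <<'E'
from rig import *
import cv2
o=get_obs();print(o)
for n in ("scene","top"):
    c=calibration(n);print(n,c)
    cv2.imwrite(f"pics/{n}0.png",camera(n)[:,:,::-1])
print(calibration("wrist"))
E
```

```text
pics
{'time': 0.0, 'q': array([ 1.09648789e+00,  5.28460697e-01,  1.43388461e+00,  1.93525969e-05,
        1.18138280e+00, -1.78481942e-01]), 'joint_velocities': array([-3.66217622e-04, -1.67108475e-03, -4.78069193e-04,  7.46079029e-05,
       -1.19655503e-04,  1.60002590e-03]), 'joint_torque': array([-1.55434755e-03, -4.40047753e+01, -1.76584393e+01,  6.32114941e-02,
        5.84504195e-02, -1.23763834e-04]), 'position': array([0.18182872, 0.59721471, 0.22158061]), 'tool_rot': array([ 8.03596951e-01,  5.95172916e-01, -9.61173290e-04,  4.65038146e-04]), 'ft_force': array([ 0.28080614, -0.11950292, -0.48851568]), 'moment': array([ 0.02516338, -0.01557064,  0.0214245 ]), 'grip_width': 0.08684946608912616}
scene {'K': array([[403.08697722,   0.        , 282.342964  ],
       [  0.        , 403.08697722, 206.16813948],
       [  0.        ,   0.        ,   1.        ]]), 'pose': array([[ 0.67724564,  0.55958548, -0.47770538,  1.11687278],
       [ 0.73575459, -0.51342688,  0.44165373, -0.50312642],
       [ 0.00187623, -0.65058199, -0.75943371,  0.92101131],
       [ 0.        ,  0.     
[... 275 characters left out ...]
[-0.99995151, -0.00441205,  0.00880399, -0.04355704],
       [-0.00821726, -0.11886043, -0.99287697,  1.51060612],
       [ 0.        ,  0.        ,  0.        ,  1.        ]])}
{'K': array([[296.06316111,   0.        , 285.415832  ],
       [  0.        , 296.06316111, 208.35756298],
       [  0.        ,   0.        ,   1.        ]]), 'tool_from_camera': array([[ 9.99999642e-01,  4.21427273e-04,  7.34120197e-04,
         3.85686456e-04],
       [-5.85819304e-04,  9.70568136e-01,  2.40825974e-01,
        -6.52331610e-02],
       [-6.11023037e-04, -2.40826318e-01,  9.70568035e-01,
        -1.62252546e-01],
       [ 0.00000000e+00,  0.00000000e+00,  0.00000000e+00,
         1.00000000e+00]])}
```

View pics/scene0.png

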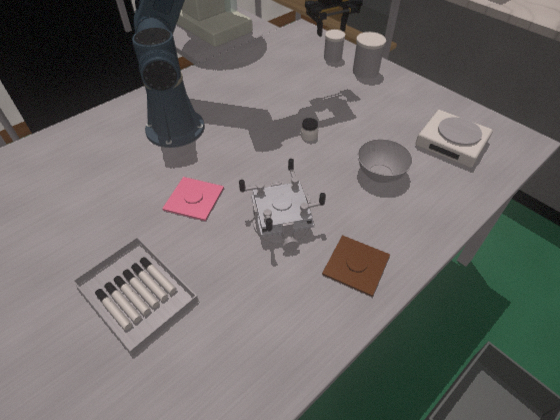

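View pics/top0.png

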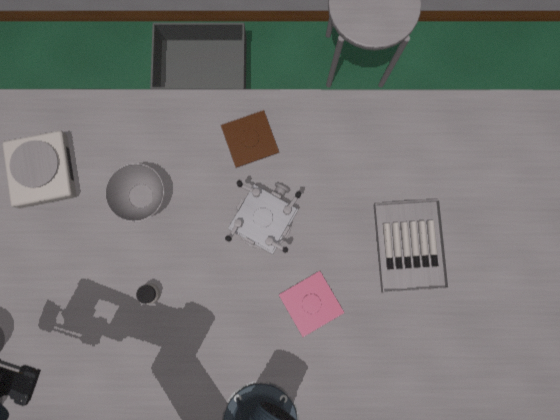

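```bash
python3 - <<'E'
import cv2
t=cv2.imread("pics/top0.png")[165:265,210:320]
cv2.imwrite("pics/top0c.png",cv2.resize(t,None,fx=6,fy=6,interpolation=cv2.INTER_CUBIC)[:600,:660])
t=cv2.imread("pics/scene0.png")[145:255,225:340]
cv2.imwrite("pics/scene0c.png",cv2.resize(t,None,fx=5,fy=5,interpolation=cv2.INTER_CUBIC))
E
```

```text
(no output)
```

View pics/top0c.png

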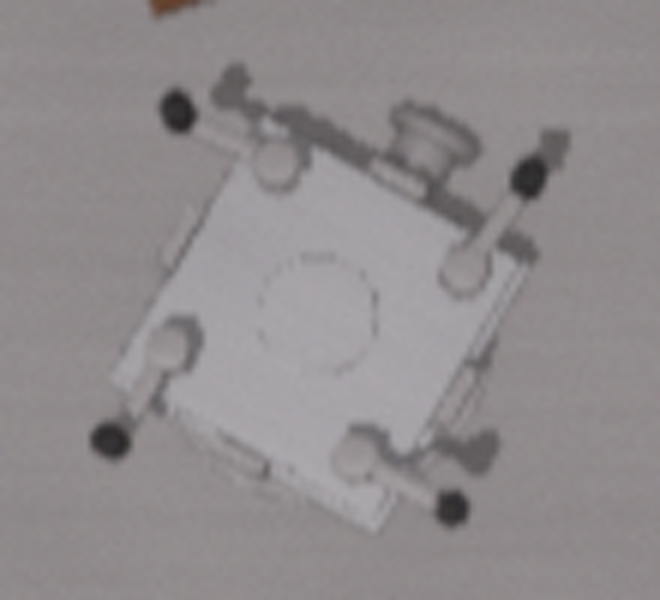

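View pics/scene0c.png

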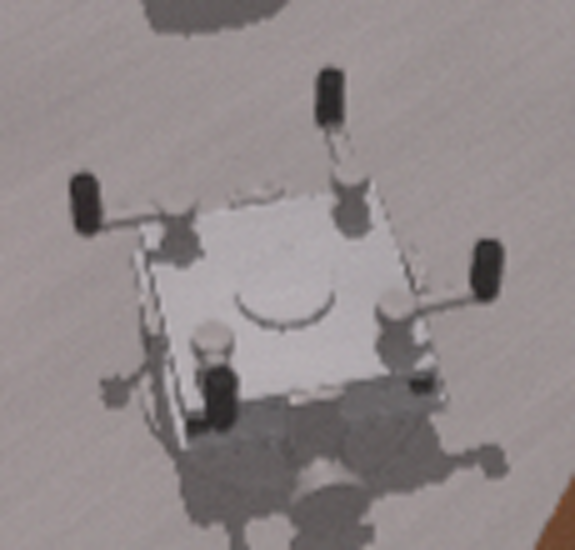

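The pump is at the image centre with its outlet stub up in the top view. The brown and pink plates are decoys. In the crop, the hubs are near (280,160), (175,345), (360,450), (465,268), and the knobs near (178,110), (110,440), (452,508), (528,178).

```bash
cat > h.py <<'E'
import numpy as np, cv2
from scipy.spatial.transform import Rotation as R
from scipy.optimize import least_squares
def proj(K,T,P):
    c=(np.asarray(P)-T[:3,3])@T[:3,:3]; p=c@K.T; return p[...,:2]/p[...,2:]
S=np.array([[50,50],[-50,50],[-50,-50],[50,-50]])/1000
def pts(v,zh=0.108,zk=0.138):
    x,y,a=v[:3]; c,s=np.cos(a),np.sin(a); ax=S@np.array([[c,s],[-s,c]])+[x,y]
    th=np.asarray(v[3:7]); kn=ax+0.05*np.c_[np.cos(th),np.sin(th)]
    return np.c_[ax,np.full(4,zh)],np.c_[kn,np.full(4,zk)]
def fit(obs,v0,zh=0.108,zk=0.138):
    # obs list of (K,T,hubs or None,knobs)
    def f(v):
        h,k=pts(v,zh,zk); r=[]
        for K,T,H,N in obs:
            if H is not None: r.append((proj(K,T,h)-H).ravel())
            r.append((proj(K,T,k)-N).ravel())
        return np.concatenate(r)
    s=least_squares(f,v0); return s.x,f(s.x)
def wristT(o,C):
    T=np.eye(4);T[:3,:3]=R.from_quat(o['tool_rot']).as_matrix();T[:3,3]=o['position'];return T@C
E
python3 - <<'E'
from h import *
from rig import *
c=calibration("top");off=np.array([210,165])
H=np.array([[280,158],[175,340],[360,448],[465,268]])/6+off
N=np.array([[178,110],[110,440],[452,508],[528,178]])/6+off
d=np.pi/180
v,r=fit([(c['K'],c['pose'],H,N)],[0.45,-0.03,-.5]+[64*d,154*d,244*d,-26*d])
print(v[:3],v[3:]/d,(v[3:]-v[2]-np.array([1,3,5,-1])*np.pi/4)); print(r.reshape(-1,2).round(1))
E
```

```text
[ 0.57239968 -0.00779555 -0.5271665 ] [ 68.73568416 152.33844553 239.18491124 -35.68441236] [0.94143234 0.82977946 0.7747399  0.68975418]
[[ 0.1  0.3]
 [-0.8  0.7]
 [-0.5  1.1]
 [ 0.3 -0. ]
 [-0.3 -0.1]
 [ 0.4 -0.7]
 [-0.1 -0. ]
 [ 0.8 -1.1]]
```

```bash
cat >> h.py <<'E'
def rows(p0,psi0,wps):
    """p0 commanded, psi0 deg tool-x heading; wps list of (x,y,z,psi deg)"""
    a=np.radians(psi0); B=np.array([[np.cos(a),np.sin(a),0],[np.sin(a),-np.cos(a),0],[0,0,-1]])
    for w in wps:
        d=B@(np.array(w[:3])-p0)*100; print('{"offset":[%.2f,%.2f,%.2f],"delta_rot":[0,0,%.1f],"jaw":0}'%(*d,psi0-w[3]))
def psi(o):
    x=R.from_quat(o['tool_rot']).as_matrix()[:,0]; return np.degrees(np.arctan2(x[1],x[0]))
E
python3 - <<'E'
from h import *
from rig import *
o=get_obs();print(psi(o)); rows(o['position'],psi(o),[(.572,-.008,.28,60)])
E
```

```text
73.05350335842647
{"offset":[-46.53,54.96,-5.83],"delta_rot":[0,0,13.1],"jaw":0}
```

Call:
drive_tool(
  plan=[
    {"offset": [-5.2,6.1,-0.6],"delta_rot": [0,0,3],"jaw": 0},
    {"offset": [-7.8,9.2,-1],"delta_rot": [0,0,6],"jaw": 0},
    {"offset": [-10.4,12.2,-1.3],"delta_rot": [0,0,9],"jaw": 0},
    {"offset": [-13,15.3,-1.6],"delta_rot": [0,0,11],"jaw": 0},
    {"offset": [-15.6,18.3,-1.9],"delta_rot": [0,0,13],"jaw": 0},
    {"offset": [-18.2,21.4,-2.2],"delta_rot": [0,0,13],"jaw": 0},
    {"offset": [-20.8,24.5,-2.6],"delta_rot": [0,0,13],"jaw": 0},
    {"offset": [-23.3,27.5,-2.9],"delta_rot": [0,0,13],"jaw": 0},
  ],
  squeeze=40,
)

```text
time: 0.77
position: [0.3622, 0.3165, 0.2492]
tool_rot: [0.866, 0.501, -0.0, 0.0]
ft_force: [1.7, 1.1, 0.1]
grip_width: 0.0413
```

```bash
python3 - <<'E'
from h import *
from rig import *
o=get_obs();print(o);print(psi(o)); rows(o['position'],psi(o),[(.572,-.008,.28,60)])
E
```

```text
{'time': 0.7667, 'q': array([ 4.85311284e-01,  2.98555446e-01,  1.75038843e+00, -3.30064523e-05,
        1.09325406e+00, -5.63188560e-01]), 'joint_velocities': array([-1.05659028e+00, -1.72094101e-01,  1.29337977e-01, -5.35439356e-04,
        2.14515768e-02, -1.04419957e+00]), 'joint_torque': array([  4.97904852, -32.26009727, -15.34763396,   0.06309261,
         0.27040291,   0.70273155]), 'position': array([0.3622183 , 0.31650713, 0.2491878 ]), 'tool_rot': array([ 8.65695808e-01,  5.00570350e-01, -3.02985827e-04,  2.86196262e-06]), 'ft_force': array([1.73233217, 1.07465315, 0.12179661]), 'moment': array([-0.0187741 ,  0.00815489,  0.0200214 ]), 'grip_width': 0.04133139812793415}
60.07549007879601
{"offset":[-17.66,34.37,-3.08],"delta_rot":[0,0,0.1],"jaw":0}
```

```bash
python3 - <<'E'
from h import *
rows([.377,.294,.2506],60,[(.572,-.008,.28,60)])
E
```

```text
{"offset":[-16.40,31.99,-2.94],"delta_rot":[0,0,0.0],"jaw":0}
```

Call:
drive_tool(
  plan=[
    {"offset": [-2.1,4.1,-0.4],"delta_rot": [0,0,0],"jaw": 0},
    {"offset": [-4.2,8.2,-0.8],"delta_rot": [0,0,0],"jaw": 0},
    {"offset": [-6.3,12.3,-1.2],"delta_rot": [0,0,0],"jaw": 0},
    {"offset": [-8.4,16.4,-1.6],"delta_rot": [0,0,0],"jaw": 0},
    {"offset": [-10.4,20.3,-2],"delta_rot": [0,0,0],"jaw": 0},
    {"offset": [-12.3,24,-2.4],"delta_rot": [0,0,0],"jaw": 0},
    {"offset": [-13.8,27,-2.6],"delta_rot": [0,0,0],"jaw": 0},
    {"offset": [-15,29.3,-2.7],"delta_rot": [0,0,0],"jaw": 0},
  ],
)

```text
time: 1.43
position: [0.5418, 0.0398, 0.2764]
tool_rot: [0.866, 0.5, 0.0, 0.0]
ft_force: [0.8, -0.2, 0.2]
grip_width: 0.0006
```

```bash
python3 - <<'E'
from h import *
from rig import *
camera("wrist");camera("wrist")
o=get_obs();im=camera("wrist");o2=get_obs();print(o['time'],o['position'],o2['position'],psi(o),o['ft_force'])
cv2.imwrite("pics/w1.png",im[:,:,::-1]); np.save("o1.npy",wristT(o,calibration("wrist")["tool_from_camera"]))
E
```

```text
1.5333 [0.54483165 0.03693415 0.27634667] [0.54226616 0.03961639 0.27581084] 59.70254317716037 [-0.66198428  1.02566973 -0.27331619]
```

View pics/w1.png

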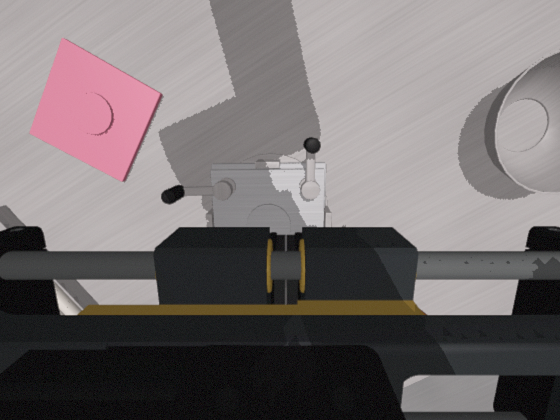

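Call:
drive_tool(
  plan=[
    {"offset": [0,3,-1],"delta_rot": [0,0,0],"jaw": 0},
    {"offset": [0,6,-2],"delta_rot": [0,0,0],"jaw": 0},
    {"offset": [0,9,-3],"delta_rot": [0,0,0],"jaw": 0},
    {"offset": [0,12,-4],"delta_rot": [0,0,0],"jaw": 0},
    {"offset": [0,12,-4],"delta_rot": [0,0,0],"jaw": 0},
    {"offset": [0,12,-4],"delta_rot": [0,0,0],"jaw": 0},
    {"offset": [0,12,-4],"delta_rot": [0,0,0],"jaw": 0},
    {"offset": [0,12,-4],"delta_rot": [0,0,0],"jaw": 0},
  ],
)

```text
time: 2.25
position: [0.6429, -0.016, 0.3153]
tool_rot: [0.865, 0.501, -0.001, -0.001]
ft_force: [0.0, -0.0, -0.6]
grip_width: 0.0007
```

```bash
python3 - <<'E'
from h import *
from rig import *
o=get_obs();im=camera("wrist");print(o['time'],o['position'],psi(o),o['ft_force'])
im=im[:,:,::-1]
cv2.imwrite("pics/w2.png",im); np.save("o2.npy",wristT(o,calibration("wrist")["tool_from_camera"]))
cv2.imwrite("pics/w2c.png",cv2.resize(im[30:230,140:400],None,fx=3,fy=3,interpolation=cv2.INTER_CUBIC))
E
```

```text
2.25 [ 0.64293858 -0.01604082  0.31534899] 60.13770010544113 [ 0.03469002 -0.03737706 -0.57602707]
```

View pics/w2c.png

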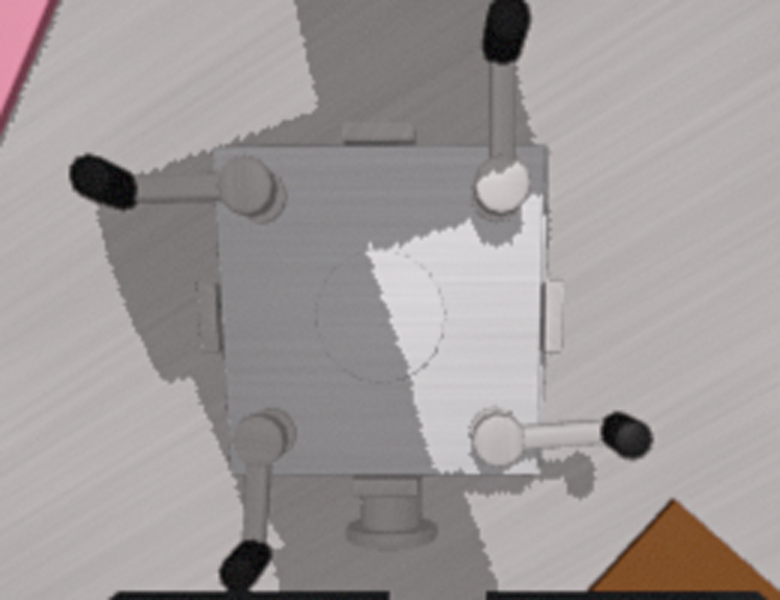

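```bash
python3 - <<'E'
from h import *
from rig import *
c=calibration("top");off=np.array([210,165])
H=np.array([[280,158],[175,340],[360,448],[465,268]])/6+off
N=np.array([[178,110],[110,440],[452,508],[528,178]])/6+off
w=calibration("wrist");T=np.load("o2.npy");o3=np.array([140,30])
H2=np.array([[498,438],[502,187],[245,186],[262,434]])/3+o3
N2=np.array([[628,436],[507,31],[103,182],[246,566]])/3+o3
d=np.pi/180
for zh in (.1,.108,.115):
  for obs in ([(w['K'],T,H2,N2)],):
    v,r=fit(obs,[0.572,-0.008,-.5]+[68*d,154*d,244*d,-26*d],zh,.121)
    print(zh,v[:3].round(4),(v[3:]/d).round(1),(v[3:]-v[2]-np.array([1,3,5,-1])*np.pi/4).round(2),np.abs(r).max()); 
print(r.reshape(-1,2).round(1))
print(pts(v)[0].round(4),pts(v)[1].round(4))
E
```

```text
0.1 [ 0.5741 -0.0041 -0.5125] [ 63.1 149.5 240.9 -35.7] [0.83 0.77 0.79 0.67] 1.3211655914707592
0.108 [ 0.5744 -0.0039 -0.5124] [ 63.3 149.9 240.7 -36.1] [0.83 0.77 0.79 0.67] 2.135427774937966
0.115 [ 0.5746 -0.0037 -0.5123] [ 63.4 150.3 240.5 -36.5] [0.83 0.78 0.78 0.66] 2.9964157308573363
[[ 1.   1. ]
 [ 0.5 -2. ]
 [-0.8 -0.9]
 [-1.6  3. ]
 [-0.6  0. ]
 [ 0.   0.2]
 [ 1.2 -0.1]
 [ 0.1 -0.8]]
[[ 0.6427  0.0154  0.108 ]
 [ 0.5556  0.0644  0.108 ]
 [ 0.5066 -0.0228  0.108 ]
 [ 0.5937 -0.0718  0.108 ]] [[ 0.6651  0.0601  0.138 ]
 [ 0.5122  0.0892  0.138 ]
 [ 0.4819 -0.0663  0.138 ]
 [ 0.6339 -0.1015  0.138 ]]
```

```bash
cat >> h.py <<'E'
C=np.array([.5742,-.0040]);YAW=-.5125
c_,s_=np.cos(YAW),np.sin(YAW); AX=S@np.array([[c_,s_],[-s_,c_]])+C
HALF=[.0095,.015,.0095,.015]   # face offsets used per lever
PS=[0,-90,-180,90]             # psi = theta + PS
def tcp(i,th,clr,z):
    t=np.radians(th);u=np.array([np.cos(t),np.sin(t)]);d=np.array([np.sin(t),-np.cos(t)])
    p=AX[i]+.05*u-(.008+HALF[i]+clr)*d
    q=(th+PS[i]+180)%360-180
    return (*p,z,q)
E
python3 - <<'E'
from h import *
from rig import *
o=get_obs();print(psi(o),o['position'])
a=tcp(0,63,.006,.16);b=tcp(0,63,.006,.118);print(a,b)
rows(o['position'],psi(o),[a,b])
E
```

```text
60.13540905290274 [ 0.64312223 -0.01621089  0.31558991]
(np.float64(0.6440548176085918), np.float64(0.07027729086072396), 0.16, 63) (np.float64(0.6440548176085918), np.float64(0.07027729086072396), 0.118, 63)
{"offset":[7.55,-4.23,15.56],"delta_rot":[0,0,-2.9],"jaw":0}
{"offset":[7.55,-4.23,19.76],"delta_rot":[0,0,-2.9],"jaw":0}
```

Call:
drive_tool(
  plan=[
    {"offset": [2,-1.1,3.2],"delta_rot": [0,0,-1],"jaw": 0},
    {"offset": [4,-2.2,6.4],"delta_rot": [0,0,-2.9],"jaw": 0},
    {"offset": [6,-3.3,9.6],"delta_rot": [0,0,-2.9],"jaw": 0},
    {"offset": [7.55,-4.2,12.8],"delta_rot": [0,0,-2.9],"jaw": 0},
    {"offset": [7.55,-4.2,15.5],"delta_rot": [0,0,-2.9],"jaw": 0},
    {"offset": [7.55,-4.2,18],"delta_rot": [0,0,-2.9],"jaw": 0},
    {"offset": [7.55,-4.2,19.7],"delta_rot": [0,0,-2.9],"jaw": 0},
    {"offset": [7.55,-4.2,19.7],"delta_rot": [0,0,-2.9],"jaw": 0},
  ],
)

```text
time: 2.97
position: [0.6418, 0.0699, 0.1149]
tool_rot: [0.853, 0.523, -0.004, -0.003]
ft_force: [-0.6, -0.7, -0.5]
grip_width: 0.0005
```

```bash
python3 - <<'E'
from h import *
from rig import *
im=camera("scene")[:,:,::-1]
o=get_obs();print(psi(o),o['position'],o['ft_force'])
cv2.imwrite("pics/s2.png",cv2.resize(im[110:270,200:360],None,fx=3.7,fy=3.7,interpolation=cv2.INTER_CUBIC))
rows(o['position'],psi(o),[tcp(0,63-t,-.001,.118) for t in (0,3,6,9,12,20,30,40,45)])
E
```

```text
63.00600956685262 [0.64352674 0.06956456 0.11723882] [ 0.16638533  0.25906864 -0.03681684]
{"offset":[0.09,0.71,-0.08],"delta_rot":[0,0,0.0],"jaw":0}
{"offset":[0.17,0.98,-0.08],"delta_rot":[0,0,3.0],"jaw":0}
{"offset":[0.23,1.25,-0.08],"delta_rot":[0,0,6.0],"jaw":0}
{"offset":[0.28,1.52,-0.08],"delta_rot":[0,0,9.0],"jaw":0}
{"offset":[0.32,1.79,-0.08],"delta_rot":[0,0,12.0],"jaw":0}
{"offset":[0.35,2.52,-0.08],"delta_rot":[0,0,20.0],"jaw":0}
{"offset":[0.24,3.44,-0.08],"delta_rot":[0,0,30.0],"jaw":0}
{"offset":[-0.02,4.31,-0.08],"delta_rot":[0,0,40.0],"jaw":0}
{"offset":[-0.21,4.73,-0.08],"delta_rot":[0,0,45.0],"jaw":0}
```

View pics/s2.png

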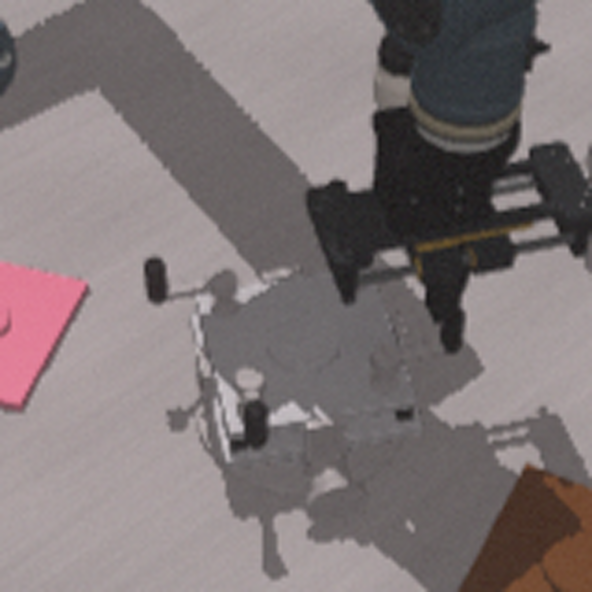

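```bash
python3 - <<'E'
from h import *
rows([.6435,.0696,.1172],63,[tcp(0,63-t,-.001,.118) for t in (0,5,10,15,20,25,30,35)])
E
```

```text
{"offset":[0.09,0.72,-0.08],"delta_rot":[0,0,0.0],"jaw":0}
{"offset":[0.21,1.16,-0.08],"delta_rot":[0,0,5.0],"jaw":0}
{"offset":[0.30,1.61,-0.08],"delta_rot":[0,0,10.0],"jaw":0}
{"offset":[0.34,2.07,-0.08],"delta_rot":[0,0,15.0],"jaw":0}
{"offset":[0.35,2.53,-0.08],"delta_rot":[0,0,20.0],"jaw":0}
{"offset":[0.31,2.99,-0.08],"delta_rot":[0,0,25.0],"jaw":0}
{"offset":[0.24,3.44,-0.08],"delta_rot":[0,0,30.0],"jaw":0}
{"offset":[0.13,3.88,-0.08],"delta_rot":[0,0,35.0],"jaw":0}
```

Call:
drive_tool(
  plan=[
    {"offset": [0.1,0.7,0],"delta_rot": [0,0,0],"jaw": 0},
    {"offset": [0.2,1.15,0],"delta_rot": [0,0,5],"jaw": 0},
    {"offset": [0.3,1.6,0],"delta_rot": [0,0,10],"jaw": 0},
    {"offset": [0.35,2.05,0],"delta_rot": [0,0,15],"jaw": 0},
    {"offset": [0.35,2.5,0],"delta_rot": [0,0,20],"jaw": 0},
    {"offset": [0.3,3,0],"delta_rot": [0,0,25],"jaw": 0},
    {"offset": [0.25,3.45,0],"delta_rot": [0,0,30],"jaw": 0},
    {"offset": [0.15,3.9,0],"delta_rot": [0,0,35],"jaw": 0},
  ],
)

```text
time: 3.68
position: [0.6779, 0.0548, 0.1195]
tool_rot: [0.971, 0.239, -0.004, -0.003]
ft_force: [-6.2, 6.5, -2.0]
grip_width: 0.0008
```

```bash
cat >> h.py <<'E'
def stat(o,i=None):
    p=o['position'];print('t',round(o['time'],2),'p',p.round(4),'psi',round(psi(o),1),'F',o['ft_force'].round(1),'M',o['moment'].round(2),'g',round(o['grip_width'],4))
    if i is not None:
        # lever angle from face line: knob centre at distance .05; solve
        from scipy.optimize import brentq
        q=np.radians(psi(o)); n=np.radians(psi(o)-PS[i]-90); d=np.array([np.cos(n),np.sin(n)])
        f=p[:2]+d*(HALF[i]+.008)-AX[i]   # line through f perpendicular d ; knob .05u with u.d = f.d/.05
        a=np.arcsin(np.clip(f@d/.05,-1,1)); th=np.degrees(n+np.pi/2-a)
        u=np.radians(th); dd=np.array([np.sin(u),-np.cos(u)])
        print('lever',i,'theta',round((th+180)%360-180,1),'along-face offset mm',round(1000*((.05*np.array([np.cos(u),np.sin(u)])-f)@np.array([-d[1],d[0]])),1),'Fpush',round(-o['ft_force'][:2]@dd,2),'Frad',round(o['ft_force'][:2]@[np.cos(u),np.sin(u)],2))
E
python3 - <<'E'
from h import *
from rig import *
stat(get_obs(),0)
E
```

```text
t 3.68 p [0.6779 0.0548 0.1195] psi 27.7 F [-6.2  6.5 -2. ] M [ 0.97  1.12 -0.06] g 0.0008
lever 0 theta 29.0 along-face offset mm -0.0 Fpush 8.73 Frad -2.27
```

```bash
python3 - <<'E'
from h import *
a=tcp(2,241,.007,.165)
rows([.6789,.0532,.1172],28,[tcp(0,23,-.001,.118),tcp(0,18,-.001,.118),tcp(0,18,.015,.118),tcp(0,18,.015,.165),a,tcp(2,241,.007,.118)]);print(a)
E
```

```text
{"offset":[0.10,0.44,-0.08],"delta_rot":[0,0,5.0],"jaw":0}
{"offset":[0.19,0.89,-0.08],"delta_rot":[0,0,10.0],"jaw":0}
{"offset":[0.47,-0.68,-0.08],"delta_rot":[0,0,10.0],"jaw":0}
{"offset":[0.47,-0.68,-4.78],"delta_rot":[0,0,10.0],"jaw":0}
{"offset":[-21.70,3.40,-4.78],"delta_rot":[0,0,-33.0],"jaw":0}
{"offset":[-21.70,3.40,-0.08],"delta_rot":[0,0,-33.0],"jaw":0}
(np.float64(0.5032937558725573), np.float64(-0.07866700896043127), 0.165, 61)
```

Call:
drive_tool(
  plan=[
    {"offset": [0.1,0.45,0],"delta_rot": [0,0,5],"jaw": 0},
    {"offset": [0.2,0.9,0],"delta_rot": [0,0,10],"jaw": 0},
    {"offset": [0.2,0.9,0],"delta_rot": [0,0,10],"jaw": 0},
    {"offset": [0.5,-0.7,0],"delta_rot": [0,0,10],"jaw": 0},
    {"offset": [0.5,-0.7,-3.2],"delta_rot": [0,0,7],"jaw": 0},
    {"offset": [-0.5,-0.5,-5],"delta_rot": [0,0,0],"jaw": 0},
    {"offset": [-4.5,0.2,-5],"delta_rot": [0,0,-7],"jaw": 0},
    {"offset": [-8.5,0.9,-5],"delta_rot": [0,0,-14],"jaw": 0},
  ],
)

```text
time: 4.35
position: [0.6141, 0.0048, 0.1734]
tool_rot: [0.932, 0.362, 0.005, 0.003]
ft_force: [-0.3, -1.0, -0.7]
grip_width: 0.0006
```

```bash
python3 - <<'E'
from h import *
from rig import *
o=get_obs();stat(o)
a=tcp(2,241,.007,.165)
p0=[.6789-.085*.883+.009*.469,.0532-.085*.469-.009*.883,.1672]
print(p0);rows(p0,42,[a,tcp(2,241,.007,.118)])
E
```

```text
t 4.35 p [0.6141 0.0048 0.1734] psi 42.5 F [-0.3 -1.  -0.7] M [-0.07 -0.   -0.01] g 0.0006
[0.608066, 0.005388, 0.1672]
{"offset":[-13.41,-0.76,0.22],"delta_rot":[0,0,-19.0],"jaw":0}
{"offset":[-13.41,-0.76,4.92],"delta_rot":[0,0,-19.0],"jaw":0}
```

Call:
drive_tool(
  plan=[
    {"offset": [-4,-0.2,0],"delta_rot": [0,0,-6],"jaw": 0},
    {"offset": [-8,-0.4,0],"delta_rot": [0,0,-12],"jaw": 0},
    {"offset": [-11.5,-0.7,0],"delta_rot": [0,0,-19],"jaw": 0},
    {"offset": [-13.4,-0.8,0],"delta_rot": [0,0,-19],"jaw": 0},
    {"offset": [-13.4,-0.8,0.5],"delta_rot": [0,0,-19],"jaw": 0},
    {"offset": [-13.4,-0.8,3.5],"delta_rot": [0,0,-19],"jaw": 0},
    {"offset": [-13.4,-0.8,4.9],"delta_rot": [0,0,-19],"jaw": 0},
    {"offset": [-13.4,-0.8,4.9],"delta_rot": [0,0,-19],"jaw": 0},
  ],
)

```text
time: 5.02
position: [0.506, -0.0786, 0.1192]
tool_rot: [0.862, 0.507, -0.0, -0.0]
ft_force: [-0.2, 0.1, 0.6]
grip_width: 0.0006
```

```bash
python3 - <<'E'
from h import *
from rig import *
o=get_obs();stat(o)
print(tcp(2,241,.007,.118))
rows(o['position'],psi(o),[tcp(2,241-t,-.001,.117) for t in (0,5,10,15,20,25,30,35)])
E
```

```text
t 5.02 p [ 0.506  -0.0786  0.1192] psi 60.9 F [-0.2  0.1  0.6] M [ 0.03  0.03 -0.02] g 0.0006
(np.float64(0.5032937558725573), np.float64(-0.07866700896043127), 0.118, 61)
{"offset":[-0.14,-1.03,0.22],"delta_rot":[0,0,-0.1],"jaw":0}
{"offset":[-0.27,-1.48,0.22],"delta_rot":[0,0,4.9],"jaw":0}
{"offset":[-0.35,-1.93,0.22],"delta_rot":[0,0,9.9],"jaw":0}
{"offset":[-0.40,-2.38,0.22],"delta_rot":[0,0,14.9],"jaw":0}
{"offset":[-0.40,-2.84,0.22],"delta_rot":[0,0,19.9],"jaw":0}
{"offset":[-0.37,-3.30,0.22],"delta_rot":[0,0,24.9],"jaw":0}
{"offset":[-0.30,-3.75,0.22],"delta_rot":[0,0,29.9],"jaw":0}
{"offset":[-0.19,-4.20,0.22],"delta_rot":[0,0,34.9],"jaw":0}
```

Call:
drive_tool(
  plan=[
    {"offset": [-0.1,-0.9,0.1],"delta_rot": [0,0,0],"jaw": 0},
    {"offset": [-0.25,-1.45,0.1],"delta_rot": [0,0,5],"jaw": 0},
    {"offset": [-0.35,-1.9,0.1],"delta_rot": [0,0,10],"jaw": 0},
    {"offset": [-0.4,-2.4,0.1],"delta_rot": [0,0,15],"jaw": 0},
    {"offset": [-0.4,-2.85,0.1],"delta_rot": [0,0,20],"jaw": 0},
    {"offset": [-0.35,-3.3,0.1],"delta_rot": [0,0,25],"jaw": 0},
    {"offset": [-0.3,-3.75,0.1],"delta_rot": [0,0,30],"jaw": 0},
    {"offset": [-0.2,-4.2,0.1],"delta_rot": [0,0,35],"jaw": 0},
  ],
)

```text
time: 5.68
position: [0.4719, -0.0636, 0.1214]
tool_rot: [0.975, 0.224, 0.004, 0.005]
ft_force: [-0.0, -10.0, -2.1]
grip_width: 0.0005
```

```bash
python3 - <<'E'
from h import *
from rig import *
o=get_obs();stat(o,2)
# commanded
a=np.radians(61);X=np.array([np.cos(a),np.sin(a)]);Y=np.array([np.sin(a),-np.cos(a)])
p=np.array([.506,-.0786])-.002*X-.042*Y;p0=[*p,.118];print(p0)
rows(p0,26,[tcp(2,201,-.001,.118),tcp(2,196,-.001,.118),tcp(2,196,.015,.118),tcp(2,196,.015,.165),tcp(1,150,.007,.165),tcp(1,150,.007,.118)])
E
```

```text
t 5.68 p [ 0.4719 -0.0636  0.1214] psi 25.9 F [ -0.  -10.   -2.1] M [-1.71 -0.05  0.06] g 0.0005
lever 2 theta -149.5 along-face offset mm 1.4 Fpush 8.63 Frad 5.09
[np.float64(0.4682963530596527), np.float64(-0.059987235363932634), 0.118]
{"offset":[-0.11,-0.45,0.00],"delta_rot":[0,0,5.0],"jaw":0}
{"offset":[-0.19,-0.91,0.00],"delta_rot":[0,0,10.0],"jaw":0}
{"offset":[-0.47,0.67,0.00],"delta_rot":[0,0,10.0],"jaw":0}
{"offset":[-0.47,0.67,-4.70],"delta_rot":[0,0,10.0],"jaw":0}
{"offset":[7.96,-9.81,-4.70],"delta_rot":[0,0,-34.0],"jaw":0}
{"offset":[7.96,-9.81,0.00],"delta_rot":[0,0,-34.0],"jaw":0}
```

Call:
drive_tool(
  plan=[
    {"offset": [-0.1,-0.45,0],"delta_rot": [0,0,5],"jaw": 0},
    {"offset": [-0.2,-0.95,0],"delta_rot": [0,0,10],"jaw": 0},
    {"offset": [-0.2,-0.95,0],"delta_rot": [0,0,10],"jaw": 0},
    {"offset": [-0.2,-0.95,0],"delta_rot": [0,0,10],"jaw": 0},
    {"offset": [-0.5,0.8,0],"delta_rot": [0,0,10],"jaw": 0},
    {"offset": [-0.5,0.8,-3.2],"delta_rot": [0,0,5],"jaw": 0},
    {"offset": [0.5,0,-5],"delta_rot": [0,0,-1],"jaw": 0},
    {"offset": [3.2,-3,-5],"delta_rot": [0,0,-8],"jaw": 0},
  ],
)

```text
time: 6.35
position: [0.4881, -0.0231, 0.1741]
tool_rot: [0.956, 0.292, 0.005, 0.004]
ft_force: [0.7, -0.0, 0.5]
grip_width: 0.0001
```

```bash
python3 - <<'E'
from h import *
from rig import *
o=get_obs();stat(o)
a=np.radians(26);X=np.array([np.cos(a),np.sin(a)]);Y=np.array([np.sin(a),-np.cos(a)])
p=np.array([.4683,-.06])+.032*X-.03*Y;p0=[*p,.168];print(p0)
rows(p0,34,[tcp(1,150,.007,.165),tcp(1,150,.007,.118)])
E
```

```text
t 6.35 p [ 0.4881 -0.0231  0.1741] psi 34.0 F [ 0.7 -0.   0.5] M [-0.05 -0.03  0.01] g 0.0001
[np.float64(0.483910275077901), np.float64(-0.019008301913774513), 0.168]
{"offset":[5.66,-6.09,0.30],"delta_rot":[0,0,-26.0],"jaw":0}
{"offset":[5.66,-6.09,5.00],"delta_rot":[0,0,-26.0],"jaw":0}
```

Call:
drive_tool(
  plan=[
    {"offset": [2,-2.2,0],"delta_rot": [0,0,-6.5],"jaw": 0},
    {"offset": [4,-4.4,0],"delta_rot": [0,0,-13],"jaw": 0},
    {"offset": [5.6,-6.1,0],"delta_rot": [0,0,-19.5],"jaw": 0},
    {"offset": [5.6,-6.1,0.5],"delta_rot": [0,0,-26],"jaw": 0},
    {"offset": [5.6,-6.1,3],"delta_rot": [0,0,-26],"jaw": 0},
    {"offset": [5.6,-6.1,5],"delta_rot": [0,0,-26],"jaw": 0},
    {"offset": [5.6,-6.1,5],"delta_rot": [0,0,-26],"jaw": 0},
    {"offset": [5.6,-6.1,5],"delta_rot": [0,0,-26],"jaw": 0},
  ],
)

```text
time: 7.02
position: [0.4961, 0.0629, 0.1199]
tool_rot: [0.866, 0.5, 0.0, 0.0]
ft_force: [0.2, 0.6, 0.3]
grip_width: 0.0002
```

```bash
python3 - <<'E'
from h import *
from rig import *
o=get_obs();stat(o)
print(tcp(1,150,.007,.118))
rows(o['position'],psi(o),[tcp(1,150-t,-.001,.117) for t in (0,5,10,15,20,25,30,35)])
E
```

```text
t 7.02 p [0.4961 0.0629 0.1199] psi 60.0 F [0.2 0.6 0.3] M [ 0.01 -0.02  0.04] g 0.0002
(np.float64(0.4968405419033519), np.float64(0.0631131838265079), 0.118, 60)
{"offset":[0.85,0.06,0.29],"delta_rot":[0,0,-0.0],"jaw":0}
{"offset":[1.30,-0.12,0.29],"delta_rot":[0,0,5.0],"jaw":0}
{"offset":[1.76,-0.25,0.29],"delta_rot":[0,0,10.0],"jaw":0}
{"offset":[2.22,-0.34,0.29],"delta_rot":[0,0,15.0],"jaw":0}
{"offset":[2.70,-0.39,0.29],"delta_rot":[0,0,20.0],"jaw":0}
{"offset":[3.17,-0.40,0.29],"delta_rot":[0,0,25.0],"jaw":0}
{"offset":[3.65,-0.37,0.29],"delta_rot":[0,0,30.0],"jaw":0}
{"offset":[4.12,-0.30,0.29],"delta_rot":[0,0,35.0],"jaw":0}
```

Call:
drive_tool(
  plan=[
    {"offset": [0.8,0,0.2],"delta_rot": [0,0,0],"jaw": 0},
    {"offset": [1.3,-0.1,0.2],"delta_rot": [0,0,5],"jaw": 0},
    {"offset": [1.75,-0.25,0.2],"delta_rot": [0,0,10],"jaw": 0},
    {"offset": [2.2,-0.35,0.2],"delta_rot": [0,0,15],"jaw": 0},
    {"offset": [2.7,-0.4,0.2],"delta_rot": [0,0,20],"jaw": 0},
    {"offset": [3.15,-0.4,0.2],"delta_rot": [0,0,25],"jaw": 0},
    {"offset": [3.65,-0.35,0.2],"delta_rot": [0,0,30],"jaw": 0},
    {"offset": [4.1,-0.3,0.2],"delta_rot": [0,0,35],"jaw": 0},
  ],
)

```text
time: 7.68
position: [0.5106, 0.0989, 0.1176]
tool_rot: [0.977, 0.214, -0.004, 0.0]
ft_force: [-6.3, -4.6, -1.3]
grip_width: 0.0005
```

```bash
python3 - <<'E'
from h import *
from rig import *
o=get_obs();stat(o,1)
for n in ("scene","top"):
    im=camera(n)[:,:,::-1]
    im=im[130:260,200:340] if n=="scene" else im[165:265,210:320]
    cv2.imwrite(f"pics/p1{n}.png",cv2.resize(im,None,fx=5,fy=5,interpolation=cv2.INTER_CUBIC)[:600])
o=get_obs();stat(o,1)
E
```

```text
t 7.68 p [0.5106 0.0989 0.1176] psi 24.8 F [-6.3 -4.6 -1.3] M [-0.7   1.05  0.02] g 0.0005
lever 1 theta 118.1 along-face offset mm -0.4 Fpush 7.78 Frad -1.1
t 7.78 p [0.511  0.0994 0.1176] psi 24.9 F [-5.2 -2.1 -0.6] M [-0.53  0.87  0.04] g 0.0005
lever 1 theta 117.4 along-face offset mm -0.7 Fpush 5.63 Frad 0.55
```

View pics/p1scene.png

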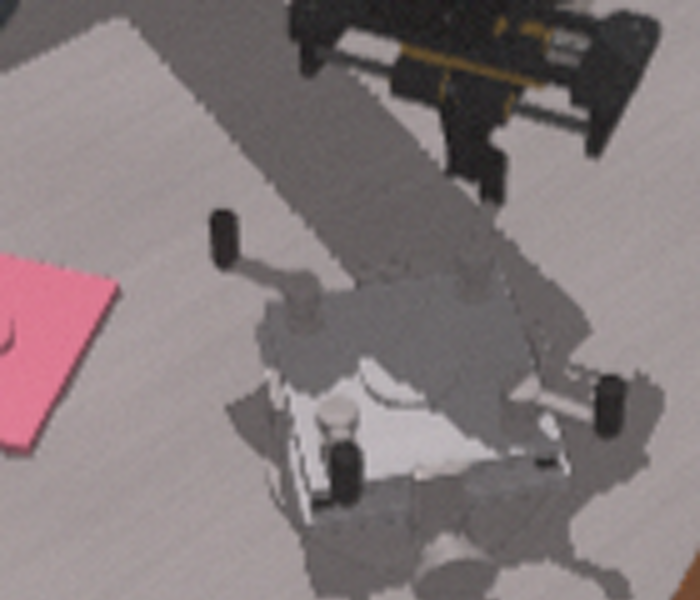

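View pics/p1top.png

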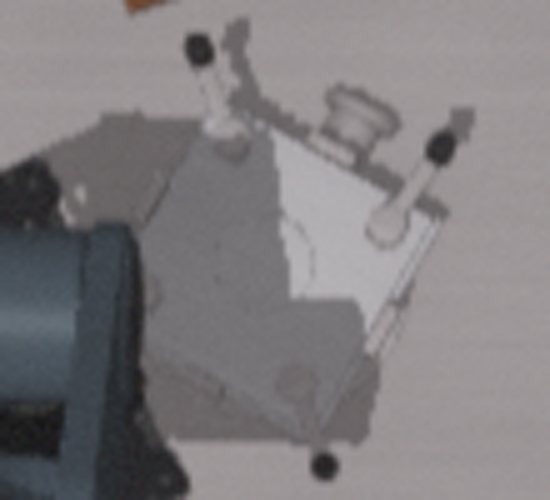

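```bash
python3 - <<'E'
from h import *
from rig import *
def ray(K,T,uv,z):
    d=T[:3,:3]@np.linalg.solve(K,[*uv,1]); return T[:3,3]+d*(z-T[2,3])/d[2]
c=calibration("top")
for i,uv in ((0,(200,50)),(2,(323,466)),(3,(441,148))):
    # z of knob mid
    p=ray(c['K'],c['pose'],np.array(uv)/5+[210,165],.121 if i==3 else .115)[:2]-AX[i]; print(i,np.degrees(np.arctan2(p[1],p[0])),np.linalg.norm(p))
# same offsets as initial picture
off=np.array([210,165])
N=np.array([[178,110],[110,440],[452,508],[528,178]])/6+off
for i in range(4):
    p=ray(c['K'],c['pose'],N[i],.121)[:2]-AX[i]; print('init',i,np.degrees(np.arctan2(p[1],p[0])),np.linalg.norm(p))
E
```

```text
0 17.99958800098738 0.046285987267342656
2 -161.13576811451756 0.05299516046072466
3 -40.757089561094375 0.0495311692285199
init 0 65.46283832673521 0.04654357950416162
init 1 154.09725346340758 0.0510839182671589
init 2 -120.30418670782548 0.05357035275074096
init 3 -40.41271043825348 0.04902972473954384
```

```bash
python3 - <<'E'
from h import *
rows([.514,.0999,.118],25,[tcp(1,110,-.001,.118),tcp(1,104.5,-.001,.118),tcp(1,104.5,.015,.118),tcp(1,104.5,.015,.165),tcp(3,-36,.007,.165),tcp(3,-36,.007,.118)])
E
```

```text
{"offset":[0.46,-0.19,0.00],"delta_rot":[0,0,5.0],"jaw":0}
{"offset":[0.96,-0.33,0.00],"delta_rot":[0,0,10.5],"jaw":0}
{"offset":[-0.61,-0.62,0.00],"delta_rot":[0,0,10.5],"jaw":0}
{"offset":[-0.61,-0.62,-4.70],"delta_rot":[0,0,10.5],"jaw":0}
{"offset":[4.96,21.86,-4.70],"delta_rot":[0,0,-29.0],"jaw":0}
{"offset":[4.96,21.86,0.00],"delta_rot":[0,0,-29.0],"jaw":0}
```

Call:
drive_tool(
  plan=[
    {"offset": [0.45,-0.2,0],"delta_rot": [0,0,5],"jaw": 0},
    {"offset": [0.95,-0.35,0],"delta_rot": [0,0,10.5],"jaw": 0},
    {"offset": [0.95,-0.35,0],"delta_rot": [0,0,10.5],"jaw": 0},
    {"offset": [0.95,-0.35,0],"delta_rot": [0,0,10.5],"jaw": 0},
    {"offset": [-0.6,-0.6,0],"delta_rot": [0,0,9],"jaw": 0},
    {"offset": [-0.6,-0.3,-3.2],"delta_rot": [0,0,3],"jaw": 0},
    {"offset": [0,2,-5],"delta_rot": [0,0,-3],"jaw": 0},
    {"offset": [1,6,-5],"delta_rot": [0,0,-9],"jaw": 0},
  ],
)

```text
time: 8.45
position: [0.5492, 0.0516, 0.1726]
tool_rot: [0.955, 0.296, 0.003, 0.001]
ft_force: [1.9, 0.6, 1.0]
grip_width: 0.0006
```

```bash
python3 - <<'E'
from h import *
from rig import *
o=get_obs();stat(o)
a=np.radians(25);X=np.array([np.cos(a),np.sin(a)]);Y=np.array([np.sin(a),-np.cos(a)])
p=np.array([.514,.0999])+.01*X+.06*Y;p0=[*p,.168];print(p0)
rows(p0,34,[tcp(3,-37,.007,.165),tcp(3,-37,.007,.118)])
E
```

```text
t 8.45 p [0.5492 0.0516 0.1726] psi 34.5 F [1.9 0.6 1. ] M [-0.05  0.06  0.05] g 0.0006
[np.float64(0.5484201735748085), np.float64(0.049747715395208), 0.168]
{"offset":[1.37,16.36,0.30],"delta_rot":[0,0,-19.0],"jaw":0}
{"offset":[1.37,16.36,5.00],"delta_rot":[0,0,-19.0],"jaw":0}
```

Call:
drive_tool(
  plan=[
    {"offset": [0.3,4,0],"delta_rot": [0,0,-5],"jaw": 0},
    {"offset": [0.7,8,0],"delta_rot": [0,0,-10],"jaw": 0},
    {"offset": [1,12,0],"delta_rot": [0,0,-15],"jaw": 0},
    {"offset": [1.4,15.5,0],"delta_rot": [0,0,-19],"jaw": 0},
    {"offset": [1.4,16.4,0.3],"delta_rot": [0,0,-19],"jaw": 0},
    {"offset": [1.4,16.4,3.3],"delta_rot": [0,0,-19],"jaw": 0},
    {"offset": [1.4,16.4,5],"delta_rot": [0,0,-19],"jaw": 0},
    {"offset": [1.4,16.4,5],"delta_rot": [0,0,-19],"jaw": 0},
  ],
)

```text
time: 9.12
position: [0.6493, -0.0782, 0.1146]
tool_rot: [0.895, 0.445, -0.002, -0.002]
ft_force: [-0.6, 0.8, -0.5]
grip_width: 0.0001
```

```bash
python3 - <<'E'
from h import *
from rig import *
o=get_obs();stat(o)
print(tcp(3,-37,.007,.118))
rows(o['position'],psi(o),[tcp(3,-37-t,-.001,.117) for t in (0,5,10,15,20,25,30,35)])
E
```

```text
t 9.12 p [ 0.6493 -0.0782  0.1146] psi 52.9 F [-0.6  0.8 -0.5] M [-0.02  0.05 -0.03] g 0.0001
(np.float64(0.6512444141043523), np.float64(-0.0782256317962247), 0.118, 53)
{"offset":[-0.68,0.16,-0.24],"delta_rot":[0,0,-0.1],"jaw":0}
{"offset":[-1.13,0.33,-0.24],"delta_rot":[0,0,4.9],"jaw":0}
{"offset":[-1.59,0.47,-0.24],"delta_rot":[0,0,9.9],"jaw":0}
{"offset":[-2.05,0.56,-0.24],"delta_rot":[0,0,14.9],"jaw":0}
{"offset":[-2.53,0.61,-0.24],"delta_rot":[0,0,19.9],"jaw":0}
{"offset":[-3.00,0.63,-0.24],"delta_rot":[0,0,24.9],"jaw":0}
{"offset":[-3.48,0.60,-0.24],"delta_rot":[0,0,29.9],"jaw":0}
{"offset":[-3.95,0.52,-0.24],"delta_rot":[0,0,34.9],"jaw":0}
```

Call:
drive_tool(
  plan=[
    {"offset": [-0.7,0.1,0],"delta_rot": [0,0,0],"jaw": 0},
    {"offset": [-1.15,0.3,0],"delta_rot": [0,0,5],"jaw": 0},
    {"offset": [-1.6,0.45,0],"delta_rot": [0,0,10],"jaw": 0},
    {"offset": [-2.05,0.55,0],"delta_rot": [0,0,15],"jaw": 0},
    {"offset": [-2.55,0.6,0],"delta_rot": [0,0,20],"jaw": 0},
    {"offset": [-3,0.65,0],"delta_rot": [0,0,25],"jaw": 0},
    {"offset": [-3.5,0.6,0],"delta_rot": [0,0,30],"jaw": 0},
    {"offset": [-3.95,0.5,0],"delta_rot": [0,0,35],"jaw": 0},
  ],
)

```text
time: 9.78
position: [0.6372, -0.1135, 0.121]
tool_rot: [0.988, 0.153, 0.007, 0.002]
ft_force: [7.1, 2.3, -1.9]
grip_width: 0.0005
```

```bash
python3 - <<'E'
from h import *
from rig import *
o=get_obs();stat(o,3)
a=np.radians(53);X=np.array([np.cos(a),np.sin(a)]);Y=np.array([np.sin(a),-np.cos(a)])
p=np.array([.6493,-.0782])-.0395*X+.005*Y;p0=[*p,.117];print(p0)
rows(p0,18,[tcp(3,-77,-.001,.118),tcp(3,-82,-.001,.118),tcp(3,-82,.015,.118),tcp(3,-82,.015,.165),tcp(0,17,.007,.165),tcp(0,17,.007,.118)])
E
```

```text
t 9.78 p [ 0.6372 -0.1135  0.121 ] psi 17.7 F [ 7.1  2.3 -1.9] M [ 0.31 -1.34 -0.04] g 0.0005
lever 3 theta -65.1 along-face offset mm -3.2 Fpush 7.42 Frad 0.91
[np.float64(0.6295214841357305), np.float64(-0.11275517776262832), 0.117]
{"offset":[-0.44,0.19,-0.10],"delta_rot":[0,0,5.0],"jaw":0}
{"offset":[-0.89,0.32,-0.10],"delta_rot":[0,0,10.0],"jaw":0}
{"offset":[0.68,0.60,-0.10],"delta_rot":[0,0,10.0],"jaw":0}
{"offset":[0.68,0.60,-4.80],"delta_rot":[0,0,10.0],"jaw":0}
{"offset":[10.21,-14.12,-4.80],"delta_rot":[0,0,1.0],"jaw":0}
{"offset":[10.21,-14.12,-0.10],"delta_rot":[0,0,1.0],"jaw":0}
```

Call:
drive_tool(
  plan=[
    {"offset": [-0.45,0.2,0],"delta_rot": [0,0,5],"jaw": 0},
    {"offset": [-0.95,0.3,0],"delta_rot": [0,0,10],"jaw": 0},
    {"offset": [-0.95,0.3,0],"delta_rot": [0,0,10],"jaw": 0},
    {"offset": [-0.95,0.3,0],"delta_rot": [0,0,10],"jaw": 0},
    {"offset": [0.7,0.6,0],"delta_rot": [0,0,10],"jaw": 0},
    {"offset": [0.9,0.4,-3.2],"delta_rot": [0,0,6],"jaw": 0},
    {"offset": [2,-1.5,-5],"delta_rot": [0,0,1],"jaw": 0},
    {"offset": [4.2,-4.8,-5],"delta_rot": [0,0,1],"jaw": 0},
  ],
)

```text
time: 10.45
position: [0.6609, -0.059, 0.1745]
tool_rot: [0.989, 0.147, 0.006, 0.003]
ft_force: [1.4, 0.1, 0.9]
grip_width: 0.0005
```

```bash
python3 - <<'E'
from h import *
from rig import *
o=get_obs();stat(o)
im=camera("top")[:,:,::-1]
cv2.imwrite(f"pics/p2top.png",cv2.resize(im[165:265,210:320],None,fx=5,fy=5,interpolation=cv2.INTER_CUBIC)[:600])
o=get_obs();stat(o)
a=np.radians(18);X=np.array([np.cos(a),np.sin(a)]);Y=np.array([np.sin(a),-np.cos(a)])
p=np.array([.6295,-.1128])+.042*X-.048*Y;p0=[*p,.167];print(p0)
rows(p0,17,[tcp(0,17,.007,.165),tcp(0,17,.007,.118)])
E
```

```text
t 10.45 p [ 0.6609 -0.059   0.1745] psi 16.9 F [1.4 0.1 0.9] M [-0.05 -0.02 -0.01] g 0.0005
t 10.5 p [ 0.6615 -0.0481  0.173 ] psi 17.0 F [1.2 3.6 0.5] M [ 0.07 -0.06  0.04] g 0.0006
[np.float64(0.6546115579543988), np.float64(-0.05417057345408484), 0.167]
{"offset":[5.85,-9.43,0.20],"delta_rot":[0,0,0.0],"jaw":0}
{"offset":[5.85,-9.43,4.90],"delta_rot":[0,0,0.0],"jaw":0}
```

View pics/p2top.png

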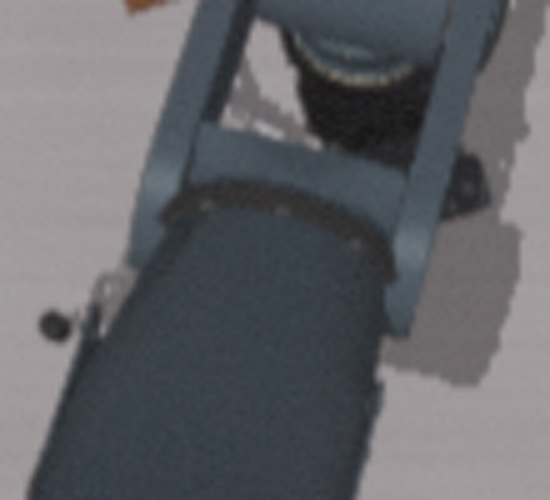

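```bash
python3 - <<'E'
from h import *
from rig import *
c=calibration("top");K,T=c['K'],c['pose']
d=T[:3,:3]@np.linalg.solve(K,[221,230,1]);p=(T[:3,3]+d*(.115-T[2,3])/d[2])[:2]-AX[1];print(np.degrees(np.arctan2(p[1],p[0])),np.linalg.norm(p))
o=get_obs();stat(o)
rows([.660,-.0515,.170],17,[tcp(0,17,.007,.165),tcp(0,17,.007,.116)])
E
```

```text
117.63090483168884 0.048991734955898994
t 10.5 p [ 0.6615 -0.0481  0.173 ] psi 17.0 F [1.2 3.6 0.5] M [ 0.07 -0.06  0.04] g 0.0006
{"offset":[5.25,-9.33,0.50],"delta_rot":[0,0,0.0],"jaw":0}
{"offset":[5.25,-9.33,5.40],"delta_rot":[0,0,0.0],"jaw":0}
```

```bash
sed -i 's/^HALF=.*/HALF=[.0095,.0085,.0095,.0085]/' h.py; python3 - <<'E'
from h import *
rows([.660,-.0515,.170],17,[tcp(3,-72,.012,.165),tcp(3,-72,.012,.114)])
print(tcp(3,-72,.012,.114))
E
```

```text
{"offset":[-4.05,4.97,0.50],"delta_rot":[0,0,-1.0],"jaw":0}
{"offset":[-4.05,4.97,5.60],"delta_rot":[0,0,-1.0],"jaw":0}
(np.float64(0.6358141483405855), np.float64(-0.11083978741511273), 0.114, 18)
```

Call:
drive_tool(
  plan=[
    {"offset": [-2,2.5,0],"delta_rot": [0,0,-1],"jaw": 0},
    {"offset": [-4,5,0],"delta_rot": [0,0,-1],"jaw": 0},
    {"offset": [-4,5,0.5],"delta_rot": [0,0,-1],"jaw": 0},
    {"offset": [-4,5,1],"delta_rot": [0,0,-1],"jaw": 0},
    {"offset": [-4,5,4],"delta_rot": [0,0,-1],"jaw": 0},
    {"offset": [-4,5,5.5],"delta_rot": [0,0,-1],"jaw": 0},
    {"offset": [-4,5,5.5],"delta_rot": [0,0,-1],"jaw": 0},
    {"offset": [-4,5,5.5],"delta_rot": [0,0,-1],"jaw": 0},
  ],
)

```text
time: 11.17
position: [0.6331, -0.1136, 0.1122]
tool_rot: [0.988, 0.156, -0.0, -0.0]
ft_force: [-0.1, 0.3, -0.2]
grip_width: 0.0004
```

```bash
python3 - <<'E'
from h import *
from rig import *
o=get_obs();stat(o)
im=camera("scene")[:,:,::-1]
cv2.imwrite("pics/s3.png",cv2.resize(im[150:270,210:350],None,fx=5,fy=5,interpolation=cv2.INTER_CUBIC))
o=get_obs();stat(o)
rows(o['position'],psi(o),[tcp(3,-72-t,-.001,.114) for t in (0,3,6,9)])
E
```

```text
t 11.17 p [ 0.6331 -0.1136  0.1122] psi 18.0 F [-0.1  0.3 -0.2] M [-0.12  0.06  0.03] g 0.0004
t 11.22 p [ 0.634  -0.114   0.1132] psi 18.0 F [-0.6 -0.6  0.5] M [-0.09 -0.04 -0.08] g 0.0007
{"offset":[-1.03,-0.25,-0.08],"delta_rot":[0,0,-0.0],"jaw":0}
{"offset":[-1.30,-0.17,-0.08],"delta_rot":[0,0,3.0],"jaw":0}
{"offset":[-1.56,-0.11,-0.08],"delta_rot":[0,0,6.0],"jaw":0}
{"offset":[-1.83,-0.07,-0.08],"delta_rot":[0,0,9.0],"jaw":0}
```

View pics/s3.png

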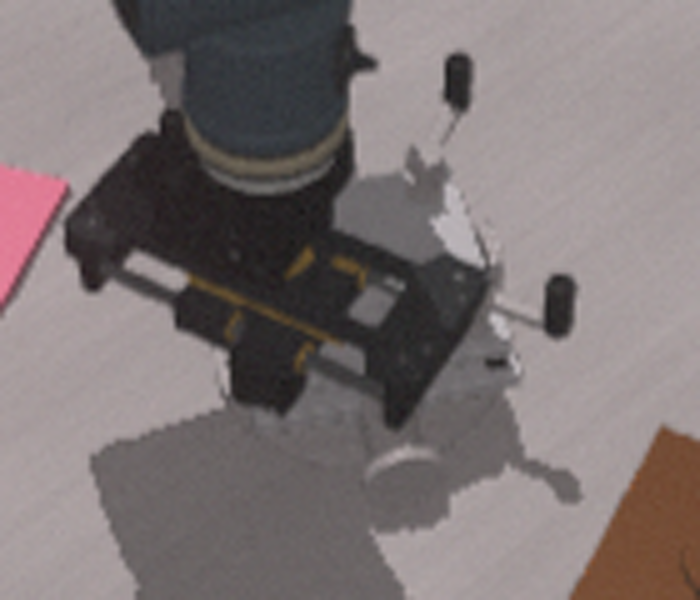

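Call:
drive_tool(
  plan=[
    {"offset": [-0.6,-0.2,0],"delta_rot": [0,0,0],"jaw": 0},
    {"offset": [-0.9,-0.2,0],"delta_rot": [0,0,0],"jaw": 0},
    {"offset": [-1.05,-0.25,0],"delta_rot": [0,0,0],"jaw": 0},
    {"offset": [-1.15,-0.2,0],"delta_rot": [0,0,1.5],"jaw": 0},
    {"offset": [-1.3,-0.2,0],"delta_rot": [0,0,3],"jaw": 0},
    {"offset": [-1.45,-0.15,0],"delta_rot": [0,0,5],"jaw": 0},
    {"offset": [-1.65,-0.1,0],"delta_rot": [0,0,7],"jaw": 0},
    {"offset": [-1.85,-0.05,0],"delta_rot": [0,0,9],"jaw": 0},
  ],
)

```text
time: 11.88
position: [0.62, -0.1201, 0.1146]
tool_rot: [0.997, 0.077, 0.006, 0.001]
ft_force: [7.2, 1.5, -2.1]
grip_width: 0.0002
```

```bash
python3 - <<'E'
from h import *
from rig import *
o=get_obs();stat(o,3)
c=calibration("scene");K,T=c['K'],c['pose']
d=T[:3,:3]@np.linalg.solve(K,[210+458/5,150+82/5,1]);p=(T[:3,3]+d*(.116-T[2,3])/d[2])[:2]-AX[1];print(np.degrees(np.arctan2(p[1],p[0])),np.linalg.norm(p))
rows(o['position'],psi(o),[tcp(3,-82,-.001,.114),tcp(3,-82,.015,.114),tcp(1,113,.012,.165),tcp(1,113,.012,.114)])
E
```

```text
t 11.88 p [ 0.62   -0.1201  0.1146] psi 8.8 F [ 7.2  1.5 -2.1] M [ 0.23 -1.21 -0.06] g 0.0002
lever 3 theta -78.2 along-face offset mm -1.6 Fpush 7.32 Frad 0.02
112.35826866136433 0.04713260465555837
{"offset":[-0.43,-0.13,0.06],"delta_rot":[0,0,0.8],"jaw":0}
{"offset":[1.17,-0.11,0.06],"delta_rot":[0,0,0.8],"jaw":0}
{"offset":[-7.59,-23.34,-5.04],"delta_rot":[0,0,-14.2],"jaw":0}
{"offset":[-7.59,-23.34,0.06],"delta_rot":[0,0,-14.2],"jaw":0}
```

Call:
drive_tool(
  plan=[
    {"offset": [-0.3,0,0],"delta_rot": [0,0,1],"jaw": 0},
    {"offset": [-0.3,0,0],"delta_rot": [0,0,1],"jaw": 0},
    {"offset": [1.3,0,0],"delta_rot": [0,0,1],"jaw": 0},
    {"offset": [1.6,-0.3,-3.3],"delta_rot": [0,0,0],"jaw": 0},
    {"offset": [1,-3,-5.1],"delta_rot": [0,0,-3],"jaw": 0},
    {"offset": [-0.5,-7,-5.1],"delta_rot": [0,0,-7],"jaw": 0},
    {"offset": [-2,-11,-5.1],"delta_rot": [0,0,-11],"jaw": 0},
    {"offset": [-3.5,-14,-5.1],"delta_rot": [0,0,-14],"jaw": 0},
  ],
)

```text
time: 12.55
position: [0.5582, 0.0149, 0.1648]
tool_rot: [0.98, 0.2, 0.001, 0.0]
ft_force: [-0.4, 0.6, -0.1]
grip_width: 0.0002
```

```bash
python3 - <<'E'
from h import *
from rig import *
o=get_obs();stat(o)
a=np.radians(8.8);X=np.array([np.cos(a),np.sin(a)]);Y=np.array([np.sin(a),-np.cos(a)])
p=np.array([.618,-.1203])-.035*X-.14*Y;print(p)
rows([*p,.165],22.8,[tcp(1,113,.012,.165),tcp(1,113,.012,.114)])
E
```

```text
t 12.55 p [0.5582 0.0149 0.1648] psi 23.1 F [-0.4  0.6 -0.1] M [-0.11 -0.03 -0.02] g 0.0002
[0.56199399 0.01269747]
{"offset":[-1.51,-9.99,0.00],"delta_rot":[0,0,-0.2],"jaw":0}
{"offset":[-1.51,-9.99,5.10],"delta_rot":[0,0,-0.2],"jaw":0}
```

Call:
drive_tool(
  plan=[
    {"offset": [-0.5,-4,0],"delta_rot": [0,0,0],"jaw": 0},
    {"offset": [-1,-8,0],"delta_rot": [0,0,0],"jaw": 0},
    {"offset": [-1.4,-10,0],"delta_rot": [0,0,0],"jaw": 0},
    {"offset": [-1.4,-10,0.5],"delta_rot": [0,0,0],"jaw": 0},
    {"offset": [-1.4,-10,3.5],"delta_rot": [0,0,0],"jaw": 0},
    {"offset": [-1.4,-10,5],"delta_rot": [0,0,0],"jaw": 0},
    {"offset": [-1.4,-10,5],"delta_rot": [0,0,0],"jaw": 0},
    {"offset": [-1.4,-10,5],"delta_rot": [0,0,0],"jaw": 0},
  ],
)

```text
time: 13.22
position: [0.5074, 0.0992, 0.1133]
tool_rot: [0.98, 0.199, -0.0, 0.0]
ft_force: [-1.2, -0.4, 0.4]
grip_width: 0.0006
```

```bash
python3 - <<'E'
from h import *
from rig import *
o=get_obs();stat(o)
print(tcp(1,113,.012,.114))
rows(o['position'],psi(o),[tcp(1,113-t,-.001,.114) for t in (0,3,6,9)])
E
```

```text
t 13.22 p [0.5074 0.0992 0.1133] psi 22.9 F [-1.2 -0.4  0.4] M [-0.07  0.03 -0.03] g 0.0006
(np.float64(0.5093708673447156), np.float64(0.09898335145071877), 0.114, 23)
{"offset":[1.47,0.09,-0.07],"delta_rot":[0,0,-0.1],"jaw":0}
{"offset":[1.74,0.02,-0.07],"delta_rot":[0,0,2.9],"jaw":0}
{"offset":[2.00,-0.05,-0.07],"delta_rot":[0,0,5.9],"jaw":0}
{"offset":[2.27,-0.09,-0.07],"delta_rot":[0,0,8.9],"jaw":0}
```

Call:
drive_tool(
  plan=[
    {"offset": [0.8,0,0],"delta_rot": [0,0,0],"jaw": 0},
    {"offset": [1.3,0.05,0],"delta_rot": [0,0,0],"jaw": 0},
    {"offset": [1.5,0.1,0],"delta_rot": [0,0,0],"jaw": 0},
    {"offset": [1.65,0.05,0],"delta_rot": [0,0,2],"jaw": 0},
    {"offset": [1.8,0,0],"delta_rot": [0,0,4],"jaw": 0},
    {"offset": [1.95,-0.05,0],"delta_rot": [0,0,5.5],"jaw": 0},
    {"offset": [2.1,-0.05,0],"delta_rot": [0,0,7],"jaw": 0},
    {"offset": [2.3,-0.1,0],"delta_rot": [0,0,9],"jaw": 0},
  ],
)

```text
time: 13.88
position: [0.5247, 0.1088, 0.1131]
tool_rot: [0.993, 0.121, -0.004, 0.0]
ft_force: [-5.9, -3.2, -0.0]
grip_width: 0.0006
```

```bash
python3 - <<'E'
from h import *
from rig import *
o=get_obs();stat(o,1)
rows(o['position'],psi(o),[tcp(1,105,-.001,.114),tcp(1,105,.015,.114),tcp(0,17,.012,.16),tcp(0,17,.012,.114)])
E
```

```text
t 13.88 p [0.5247 0.1088 0.1131] psi 13.9 F [-5.9 -3.2 -0. ] M [-0.62  1.15 -0.06] g 0.0006
lever 1 theta 106.6 along-face offset mm -0.8 Fpush 6.54 Frad -1.35
{"offset":[0.24,0.10,-0.09],"delta_rot":[0,0,-1.1],"jaw":0}
{"offset":[-1.36,0.14,-0.09],"delta_rot":[0,0,-1.1],"jaw":0}
{"offset":[14.00,8.71,-4.69],"delta_rot":[0,0,-3.1],"jaw":0}
{"offset":[14.00,8.71,-0.09],"delta_rot":[0,0,-3.1],"jaw":0}
```

Call:
drive_tool(
  plan=[
    {"offset": [0.1,0,0],"delta_rot": [0,0,0],"jaw": 0},
    {"offset": [-1.4,0,0],"delta_rot": [0,0,0],"jaw": 0},
    {"offset": [-1.6,0.1,-3.2],"delta_rot": [0,0,0],"jaw": 0},
    {"offset": [-1,0.8,-5],"delta_rot": [0,0,0],"jaw": 0},
    {"offset": [2.5,2.9,-5],"delta_rot": [0,0,-1],"jaw": 0},
    {"offset": [6,4.9,-5],"delta_rot": [0,0,-2],"jaw": 0},
    {"offset": [9.5,6.8,-5],"delta_rot": [0,0,-3],"jaw": 0},
    {"offset": [12.5,8,-5],"delta_rot": [0,0,-3],"jaw": 0},
  ],
)

```text
time: 14.55
position: [0.6732, 0.0604, 0.1655]
tool_rot: [0.989, 0.147, 0.003, 0.001]
ft_force: [0.7, 0.0, 0.1]
grip_width: 0.0001
```

```bash
python3 - <<'E'
from h import *
from rig import *
o=get_obs();stat(o)
a=np.radians(14);X=np.array([np.cos(a),np.sin(a)]);Y=np.array([np.sin(a),-np.cos(a)])
p=np.array([.526,.109])+.125*X+.08*Y;print(p)
rows([*p,.164],17,[tcp(0,17,.012,.165),tcp(0,17,.012,.113)])
E
```

```text
t 14.55 p [0.6732 0.0604 0.1655] psi 16.9 F [0.7 0.  0.1] M [-0.09 -0.01 -0.01] g 0.0001
[0.66664072 0.06161658]
{"offset":[1.31,0.79,-0.10],"delta_rot":[0,0,0.0],"jaw":0}
{"offset":[1.31,0.79,5.10],"delta_rot":[0,0,0.0],"jaw":0}
```

```bash
python3 - <<'E'
from h import *
rows([.674,.060,.165],17,[tcp(0,17,.012,.165),tcp(0,17,.012,.113)]);print(tcp(0,17,.012,.113))
E
```

```text
{"offset":[0.65,0.42,0.00],"delta_rot":[0,0,0.0],"jaw":0}
{"offset":[0.65,0.42,5.20],"delta_rot":[0,0,0.0],"jaw":0}
(np.float64(0.6814842184488721), np.float64(0.05788776344447259), 0.113, 17)
```

Call:
drive_tool(
  plan=[
    {"offset": [0.6,0.4,0.3],"delta_rot": [0,0,0],"jaw": 0},
    {"offset": [0.6,0.4,3.2],"delta_rot": [0,0,0],"jaw": 0},
    {"offset": [0.6,0.4,5.2],"delta_rot": [0,0,0],"jaw": 0},
    {"offset": [0.6,0.4,5.2],"delta_rot": [0,0,0],"jaw": 0},
    {"offset": [0.6,0.6,5.2],"delta_rot": [0,0,0],"jaw": 0},
    {"offset": [0.6,1,5.2],"delta_rot": [0,0,0],"jaw": 0},
    {"offset": [0.6,1.3,5.2],"delta_rot": [0,0,0],"jaw": 0},
    {"offset": [0.6,1.5,5.2],"delta_rot": [0,0,0],"jaw": 0},
  ],
)

```text
time: 15.22
position: [0.6802, 0.0489, 0.1133]
tool_rot: [0.989, 0.147, 0.002, 0.001]
ft_force: [-0.1, -0.0, 0.1]
grip_width: 0.0005
```

```bash
python3 - <<'E'
from h import *
from rig import *
o=get_obs();stat(o,0)
rows(o['position'],psi(o),[tcp(0,17-t,-.001,.112) for t in (0,3,6,9,12,15,18,21)])
E
```

```text
t 15.22 p [0.6802 0.0489 0.1133] psi 16.9 F [-0.1 -0.   0.1] M [-0.05  0.04 -0.03] g 0.0005
lever 0 theta 21.3 along-face offset mm 3.8 Fpush 0.03 Frad -0.1
{"offset":[0.39,0.48,0.13],"delta_rot":[0,0,-0.1],"jaw":0}
{"offset":[0.47,0.74,0.13],"delta_rot":[0,0,2.9],"jaw":0}
{"offset":[0.54,1.01,0.13],"delta_rot":[0,0,5.9],"jaw":0}
{"offset":[0.59,1.28,0.13],"delta_rot":[0,0,8.9],"jaw":0}
{"offset":[0.62,1.55,0.13],"delta_rot":[0,0,11.9],"jaw":0}
{"offset":[0.65,1.83,0.13],"delta_rot":[0,0,14.9],"jaw":0}
{"offset":[0.66,2.10,0.13],"delta_rot":[0,0,17.9],"jaw":0}
{"offset":[0.65,2.38,0.13],"delta_rot":[0,0,20.9],"jaw":0}
```

Call:
drive_tool(
  plan=[
    {"offset": [0.2,0.4,0.1],"delta_rot": [0,0,0],"jaw": 0},
    {"offset": [0.3,0.7,0.1],"delta_rot": [0,0,3],"jaw": 0},
    {"offset": [0.4,1,0.1],"delta_rot": [0,0,6],"jaw": 0},
    {"offset": [0.4,1.3,0.1],"delta_rot": [0,0,9],"jaw": 0},
    {"offset": [0.45,1.55,0.1],"delta_rot": [0,0,12],"jaw": 0},
    {"offset": [0.45,1.85,0.1],"delta_rot": [0,0,15],"jaw": 0},
    {"offset": [0.45,2.1,0.1],"delta_rot": [0,0,18],"jaw": 0},
    {"offset": [0.45,2.4,0.1],"delta_rot": [0,0,21],"jaw": 0},
  ],
)

```text
time: 15.88
position: [0.6914, 0.0316, 0.1106]
tool_rot: [0.999, -0.037, 0.002, -0.003]
ft_force: [3.1, 9.1, -2.5]
grip_width: 0.0004
```

```bash
python3 - <<'E'
from h import *
from rig import *
o=get_obs();stat(o,0)
rows(o['position'],psi(o),[tcp(0,-3,-.001,.112),tcp(0,-3,.015,.112),tcp(2,198,.012,.160),tcp(2,198,.012,.112)])
E
```

```text
t 15.88 p [0.6914 0.0316 0.1106] psi -4.2 F [ 3.1  9.1 -2.5] M [ 1.49 -0.47  0.05] g 0.0004
lever 0 theta -1.2 along-face offset mm 2.2 Fpush 9.17 Frad 2.95
{"offset":[0.19,0.26,-0.14],"delta_rot":[0,0,-1.2],"jaw":0}
{"offset":[0.16,-1.34,-0.14],"delta_rot":[0,0,-1.2],"jaw":0}
{"offset":[-21.58,11.44,-4.94],"delta_rot":[0,0,-22.2],"jaw":0}
{"offset":[-21.58,11.44,-0.14],"delta_rot":[0,0,-22.2],"jaw":0}
```

Call:
drive_tool(
  plan=[
    {"offset": [0.1,-1.7,0],"delta_rot": [0,0,0],"jaw": 0},
    {"offset": [0,-1.8,-3.2],"delta_rot": [0,0,-4],"jaw": 0},
    {"offset": [-2,-0.5,-5],"delta_rot": [0,0,-8],"jaw": 0},
    {"offset": [-5.5,1.6,-5],"delta_rot": [0,0,-12],"jaw": 0},
    {"offset": [-9,3.7,-5],"delta_rot": [0,0,-16],"jaw": 0},
    {"offset": [-12.5,5.8,-5],"delta_rot": [0,0,-20],"jaw": 0},
    {"offset": [-16,7.9,-5],"delta_rot": [0,0,-22],"jaw": 0},
    {"offset": [-19,9.6,-5],"delta_rot": [0,0,-22],"jaw": 0},
  ],
)

```text
time: 16.55
position: [0.4915, -0.0549, 0.1609]
tool_rot: [0.987, 0.158, -0.0, 0.001]
ft_force: [-0.6, -1.2, 0.4]
grip_width: 0.0002
```

```bash
python3 - <<'E'
from h import *
from rig import *
o=get_obs();stat(o)
a=np.radians(-4.2);X=np.array([np.cos(a),np.sin(a)]);Y=np.array([np.sin(a),-np.cos(a)])
p=np.array([.692,.0276])-.19*X+.096*Y;print(p,tcp(2,198,.012,.112))
rows([*p,.16],18,[tcp(2,198,.012,.160),tcp(2,198,.012,.112)])
E
```

```text
t 16.55 p [ 0.4915 -0.0549  0.1609] psi 18.1 F [-0.6 -1.2  0.4] M [-0.12  0.1   0.02] g 0.0002
[ 0.49547938 -0.05422693] (np.float64(0.46766922957926227), np.float64(-0.06656520485688061), 0.112, 18)
{"offset":[-3.03,0.31,0.00],"delta_rot":[0,0,0.0],"jaw":0}
{"offset":[-3.03,0.31,4.80],"delta_rot":[0,0,0.0],"jaw":0}
```

Call:
drive_tool(
  plan=[
    {"offset": [-2.7,0.3,0.2],"delta_rot": [0,0,0],"jaw": 0},
    {"offset": [-2.7,0.3,2.5],"delta_rot": [0,0,0],"jaw": 0},
    {"offset": [-2.7,0.3,4.8],"delta_rot": [0,0,0],"jaw": 0},
    {"offset": [-2.7,0.3,4.8],"delta_rot": [0,0,0],"jaw": 0},
    {"offset": [-2.7,0.1,4.8],"delta_rot": [0,0,0],"jaw": 0},
    {"offset": [-2.7,-0.2,4.8],"delta_rot": [0,0,0],"jaw": 0},
    {"offset": [-2.7,-0.5,4.8],"delta_rot": [0,0,0],"jaw": 0},
    {"offset": [-2.7,-0.7,4.8],"delta_rot": [0,0,0],"jaw": 0},
  ],
)

```text
time: 17.22
position: [0.4667, -0.0558, 0.1132]
tool_rot: [0.988, 0.157, 0.001, 0.001]
ft_force: [0.8, -2.0, 0.1]
grip_width: 0.0007
```

```bash
python3 - <<'E'
from h import *
from rig import *
o=get_obs();stat(o,2)
rows(o['position'],psi(o),[tcp(2,198-t,-.003,.111) for t in (0,3,6,9,12,15,18,21)])
E
```

```text
t 17.22 p [ 0.4667 -0.0558  0.1132] psi 18.0 F [ 0.8 -2.   0.1] M [-0.47 -0.06  0.05] g 0.0007
lever 2 theta -160.4 along-face offset mm 2.4 Fpush 2.14 Frad -0.13
{"offset":[-0.24,-0.44,0.22],"delta_rot":[0,0,0.0],"jaw":0}
{"offset":[-0.31,-0.71,0.22],"delta_rot":[0,0,3.0],"jaw":0}
{"offset":[-0.36,-0.97,0.22],"delta_rot":[0,0,6.0],"jaw":0}
{"offset":[-0.41,-1.24,0.22],"delta_rot":[0,0,9.0],"jaw":0}
{"offset":[-0.43,-1.51,0.22],"delta_rot":[0,0,12.0],"jaw":0}
{"offset":[-0.44,-1.79,0.22],"delta_rot":[0,0,15.0],"jaw":0}
{"offset":[-0.44,-2.06,0.22],"delta_rot":[0,0,18.0],"jaw":0}
{"offset":[-0.43,-2.33,0.22],"delta_rot":[0,0,21.0],"jaw":0}
```

Call:
drive_tool(
  plan=[
    {"offset": [-0.2,-0.4,0.1],"delta_rot": [0,0,0],"jaw": 0},
    {"offset": [-0.3,-0.7,0.1],"delta_rot": [0,0,3],"jaw": 0},
    {"offset": [-0.35,-1,0.1],"delta_rot": [0,0,6],"jaw": 0},
    {"offset": [-0.4,-1.25,0.1],"delta_rot": [0,0,9],"jaw": 0},
    {"offset": [-0.45,-1.5,0.1],"delta_rot": [0,0,12],"jaw": 0},
    {"offset": [-0.45,-1.8,0.1],"delta_rot": [0,0,15],"jaw": 0},
    {"offset": [-0.45,-2.05,0.1],"delta_rot": [0,0,18],"jaw": 0},
    {"offset": [-0.45,-2.35,0.1],"delta_rot": [0,0,21],"jaw": 0},
  ],
)

```text
time: 17.88
position: [0.4554, -0.0371, 0.1118]
tool_rot: [1.0, -0.027, 0.001, 0.002]
ft_force: [-1.6, -8.8, -1.9]
grip_width: 0.0003
```

```bash
python3 - <<'E'
from h import *
from rig import *
o=get_obs();stat(o,2)
rows(o['position'],psi(o),[tcp(2,177,-.001,.111),tcp(2,177,.015,.111),tcp(1,105,.015,.160),tcp(1,105,.015,.111)])
E
```

```text
t 17.88 p [ 0.4554 -0.0371  0.1118] psi -3.0 F [-1.6 -8.8 -1.9] M [-1.63  0.19  0.02] g 0.0003
lever 2 theta 176.1 along-face offset mm 0.1 Fpush 8.9 Frad 1.01
{"offset":[-0.01,-0.02,0.08],"delta_rot":[0,0,-0.0],"jaw":0}
{"offset":[-0.01,1.58,0.08],"delta_rot":[0,0,-0.0],"jaw":0}
{"offset":[4.88,-14.41,-4.82],"delta_rot":[0,0,-18.0],"jaw":0}
{"offset":[4.88,-14.41,0.08],"delta_rot":[0,0,-18.0],"jaw":0}
```

Call:
drive_tool(
  plan=[
    {"offset": [0,1.9,0],"delta_rot": [0,0,0],"jaw": 0},
    {"offset": [0.1,1.9,-3.2],"delta_rot": [0,0,-3],"jaw": 0},
    {"offset": [1,-0.5,-5],"delta_rot": [0,0,-6],"jaw": 0},
    {"offset": [2,-4.5,-5],"delta_rot": [0,0,-10],"jaw": 0},
    {"offset": [3.2,-8.5,-5],"delta_rot": [0,0,-14],"jaw": 0},
    {"offset": [4.3,-12,-5],"delta_rot": [0,0,-18],"jaw": 0},
    {"offset": [4.9,-14,-5],"delta_rot": [0,0,-18],"jaw": 0},
    {"offset": [4.9,-14,-5],"delta_rot": [0,0,-18],"jaw": 0},
  ],
)

```text
time: 18.55
position: [0.5121, 0.1061, 0.1619]
tool_rot: [0.991, 0.133, 0.002, -0.0]
ft_force: [-0.5, -0.7, -0.1]
grip_width: 0.0002
```

```bash
python3 - <<'E'
from h import *
from rig import *
o=get_obs();stat(o)
rows(o['position'],psi(o),[tcp(1,105,.015,.160),tcp(1,105,.012,.111),tcp(1,105,.002,.111)])
E
```

```text
t 18.55 p [0.5121 0.1061 0.1619] psi 15.2 F [-0.5 -0.7 -0.1] M [-0.08 -0.    0.01] g 0.0002
{"offset":[-0.08,0.18,0.19],"delta_rot":[0,0,0.2],"jaw":0}
{"offset":[0.22,0.18,5.09],"delta_rot":[0,0,0.2],"jaw":0}
{"offset":[1.22,0.18,5.09],"delta_rot":[0,0,0.2],"jaw":0}
```

Call:
drive_tool(
  plan=[
    {"offset": [0,0.2,2],"delta_rot": [0,0,0],"jaw": 0},
    {"offset": [0,0.2,4.5],"delta_rot": [0,0,0],"jaw": 0},
    {"offset": [0,0.2,5.1],"delta_rot": [0,0,0],"jaw": 0},
    {"offset": [0.2,0.2,5.1],"delta_rot": [0,0,0],"jaw": 0},
    {"offset": [0.6,0.2,5.1],"delta_rot": [0,0,0],"jaw": 0},
    {"offset": [1,0.2,5.1],"delta_rot": [0,0,0],"jaw": 0},
    {"offset": [1.3,0.2,5.1],"delta_rot": [0,0,0],"jaw": 0},
    {"offset": [1.5,0.2,5.1],"delta_rot": [0,0,0],"jaw": 0},
  ],
)

```text
time: 19.22
position: [0.5266, 0.1038, 0.1112]
tool_rot: [0.991, 0.13, 0.001, 0.0]
ft_force: [-2.0, -0.3, 0.7]
grip_width: 0.0008
```

```bash
python3 - <<'E'
from h import *
from rig import *
o=get_obs();stat(o,1)
rows(o['position'],psi(o),[tcp(1,105-t,-.003,.111) for t in (0,3,6,9,12,15,18,21)])
E
```

```text
t 19.22 p [0.5266 0.1038 0.1112] psi 15.0 F [-2.  -0.3  0.7] M [-0.25  0.42  0.01] g 0.0008
lever 1 theta 105.9 along-face offset mm 4.2 Fpush 2.03 Frad 0.23
{"offset":[0.38,-0.42,0.02],"delta_rot":[0,0,-0.0],"jaw":0}
{"offset":[0.64,-0.49,0.02],"delta_rot":[0,0,3.0],"jaw":0}
{"offset":[0.91,-0.54,0.02],"delta_rot":[0,0,6.0],"jaw":0}
{"offset":[1.18,-0.57,0.02],"delta_rot":[0,0,9.0],"jaw":0}
{"offset":[1.45,-0.60,0.02],"delta_rot":[0,0,12.0],"jaw":0}
{"offset":[1.72,-0.60,0.02],"delta_rot":[0,0,15.0],"jaw":0}
{"offset":[1.99,-0.60,0.02],"delta_rot":[0,0,18.0],"jaw":0}
{"offset":[2.26,-0.58,0.02],"delta_rot":[0,0,21.0],"jaw":0}
```

Call:
drive_tool(
  plan=[
    {"offset": [0.3,-0.2,0],"delta_rot": [0,0,0],"jaw": 0},
    {"offset": [0.6,-0.4,0],"delta_rot": [0,0,3],"jaw": 0},
    {"offset": [0.9,-0.5,0],"delta_rot": [0,0,6],"jaw": 0},
    {"offset": [1.15,-0.55,0],"delta_rot": [0,0,9],"jaw": 0},
    {"offset": [1.4,-0.55,0],"delta_rot": [0,0,12],"jaw": 0},
    {"offset": [1.7,-0.55,0],"delta_rot": [0,0,15],"jaw": 0},
    {"offset": [1.95,-0.55,0],"delta_rot": [0,0,18],"jaw": 0},
    {"offset": [2.2,-0.5,0],"delta_rot": [0,0,21],"jaw": 0},
  ],
)

```text
time: 19.88
position: [0.5402, 0.1152, 0.109]
tool_rot: [0.999, -0.054, -0.006, -0.0]
ft_force: [-7.9, 1.9, -0.9]
grip_width: 0.0005
```

```bash
python3 - <<'E'
from h import *
from rig import *
o=get_obs();stat(o,1)
rows(o['position'],psi(o),[tcp(1,86,-.001,.111),tcp(1,86,.015,.111),tcp(3,-81,.015,.160),tcp(3,-81,.015,.111)])
E
```

```text
t 19.88 p [0.5402 0.1152 0.109 ] psi -6.2 F [-7.9  1.9 -0.9] M [0.15 1.25 0.03] g 0.0005
lever 1 theta 88.2 along-face offset mm 0.6 Fpush 7.93 Frad 1.62
{"offset":[0.30,-0.01,-0.20],"delta_rot":[0,0,-2.2],"jaw":0}
{"offset":[-1.30,0.05,-0.20],"delta_rot":[0,0,-2.2],"jaw":0}
{"offset":[11.65,22.05,-5.10],"delta_rot":[0,0,-15.2],"jaw":0}
{"offset":[11.65,22.05,-0.20],"delta_rot":[0,0,-15.2],"jaw":0}
```

Call:
drive_tool(
  plan=[
    {"offset": [-1.8,0,0],"delta_rot": [0,0,0],"jaw": 0},
    {"offset": [-1.8,0.4,-3.2],"delta_rot": [0,0,-3],"jaw": 0},
    {"offset": [0,3,-5],"delta_rot": [0,0,-6],"jaw": 0},
    {"offset": [2.2,6.5,-5],"delta_rot": [0,0,-9],"jaw": 0},
    {"offset": [4.4,10,-5],"delta_rot": [0,0,-12],"jaw": 0},
    {"offset": [6.6,13.5,-5],"delta_rot": [0,0,-15],"jaw": 0},
    {"offset": [8.6,16.8,-5],"delta_rot": [0,0,-15],"jaw": 0},
    {"offset": [10.5,20,-5],"delta_rot": [0,0,-15],"jaw": 0},
  ],
)

```text
time: 20.55
position: [0.6305, -0.0975, 0.1609]
tool_rot: [0.997, 0.078, 0.001, 0.0]
ft_force: [1.2, 0.8, 0.2]
grip_width: 0.0006
```

```bash
python3 - <<'E'
from h import *
from rig import *
o=get_obs();stat(o)
rows(o['position'],psi(o),[tcp(3,-81,.015,.160),tcp(3,-81,.012,.111),tcp(3,-81,.002,.111)])
E
```

```text
t 20.55 p [ 0.6305 -0.0975  0.1609] psi 8.9 F [1.2 0.8 0.2] M [-0.05  0.04  0.05] g 0.0006
{"offset":[-0.13,1.91,0.09],"delta_rot":[0,0,-0.1],"jaw":0}
{"offset":[-0.43,1.91,4.99],"delta_rot":[0,0,-0.1],"jaw":0}
{"offset":[-1.43,1.91,4.99],"delta_rot":[0,0,-0.1],"jaw":0}
```

Call:
drive_tool(
  plan=[
    {"offset": [0,1.5,0.3],"delta_rot": [0,0,0],"jaw": 0},
    {"offset": [0,1.6,3],"delta_rot": [0,0,0],"jaw": 0},
    {"offset": [0,1.6,5],"delta_rot": [0,0,0],"jaw": 0},
    {"offset": [0,1.6,5],"delta_rot": [0,0,0],"jaw": 0},
    {"offset": [-0.4,1.6,5],"delta_rot": [0,0,0],"jaw": 0},
    {"offset": [-0.9,1.6,5],"delta_rot": [0,0,0],"jaw": 0},
    {"offset": [-1.3,1.6,5],"delta_rot": [0,0,0],"jaw": 0},
    {"offset": [-1.6,1.6,5],"delta_rot": [0,0,0],"jaw": 0},
  ],
)

```text
time: 21.22
position: [0.6162, -0.1136, 0.1118]
tool_rot: [0.997, 0.078, 0.001, 0.001]
ft_force: [3.4, 1.7, -0.2]
grip_width: 0.0005
```

```bash
python3 - <<'E'
from h import *
from rig import *
o=get_obs();stat(o,3)
rows(o['position'],psi(o),[tcp(3,-81-t,-.003,.111) for t in (0,3,6,9,12,15,18,21)])
E
```

```text
t 21.22 p [ 0.6162 -0.1136  0.1118] psi 9.0 F [ 3.4  1.7 -0.2] M [ 0.06 -0.59  0.01] g 0.0005
lever 3 theta -81.4 along-face offset mm 5.4 Fpush 3.58 Frad -1.14
{"offset":[-0.27,0.54,0.08],"delta_rot":[0,0,-0.0],"jaw":0}
{"offset":[-0.53,0.61,0.08],"delta_rot":[0,0,3.0],"jaw":0}
{"offset":[-0.80,0.66,0.08],"delta_rot":[0,0,6.0],"jaw":0}
{"offset":[-1.07,0.69,0.08],"delta_rot":[0,0,9.0],"jaw":0}
{"offset":[-1.34,0.71,0.08],"delta_rot":[0,0,12.0],"jaw":0}
{"offset":[-1.61,0.72,0.08],"delta_rot":[0,0,15.0],"jaw":0}
{"offset":[-1.88,0.72,0.08],"delta_rot":[0,0,18.0],"jaw":0}
{"offset":[-2.15,0.69,0.08],"delta_rot":[0,0,21.0],"jaw":0}
```

Call:
drive_tool(
  plan=[
    {"offset": [-0.2,0.2,0],"delta_rot": [0,0,0],"jaw": 0},
    {"offset": [-0.45,0.4,0],"delta_rot": [0,0,3],"jaw": 0},
    {"offset": [-0.7,0.5,0],"delta_rot": [0,0,6],"jaw": 0},
    {"offset": [-1,0.6,0],"delta_rot": [0,0,9],"jaw": 0},
    {"offset": [-1.25,0.65,0],"delta_rot": [0,0,12],"jaw": 0},
    {"offset": [-1.55,0.65,0],"delta_rot": [0,0,15],"jaw": 0},
    {"offset": [-1.8,0.65,0],"delta_rot": [0,0,18],"jaw": 0},
    {"offset": [-2.05,0.65,0],"delta_rot": [0,0,20],"jaw": 0},
  ],
)

```text
time: 21.88
position: [0.6015, -0.125, 0.1123]
tool_rot: [0.995, -0.098, 0.006, 0.001]
ft_force: [7.9, -1.2, -1.4]
grip_width: 0.0003
```

```bash
python3 - <<'E'
from h import *
from rig import *
o=get_obs();stat(o,3)
rows(o['position'],psi(o),[tcp(3,-100,-.001,.111),tcp(3,-100,.015,.111),tcp(0,-1,.015,.158),tcp(0,-1,.015,.109)])
E
```

```text
t 21.88 p [ 0.6015 -0.125   0.1123] psi -11.2 F [ 7.9 -1.2 -1.4] M [-0.2  -1.19 -0.  ] g 0.0003
lever 3 theta -99.0 along-face offset mm -0.4 Fpush 8.02 Frad -0.03
{"offset":[-0.18,-0.07,0.13],"delta_rot":[0,0,-1.2],"jaw":0}
{"offset":[1.42,-0.10,0.13],"delta_rot":[0,0,-1.2],"jaw":0}
{"offset":[5.62,-18.62,-4.57],"delta_rot":[0,0,-10.2],"jaw":0}
{"offset":[5.62,-18.62,0.33],"delta_rot":[0,0,-10.2],"jaw":0}
```

Call:
drive_tool(
  plan=[
    {"offset": [1.8,0,0],"delta_rot": [0,0,0],"jaw": 0},
    {"offset": [2,-0.5,-3.2],"delta_rot": [0,0,-2],"jaw": 0},
    {"offset": [2.7,-4,-5],"delta_rot": [0,0,-4],"jaw": 0},
    {"offset": [3.5,-8,-5],"delta_rot": [0,0,-6],"jaw": 0},
    {"offset": [4.4,-12,-5],"delta_rot": [0,0,-8],"jaw": 0},
    {"offset": [5.3,-16,-5],"delta_rot": [0,0,-10],"jaw": 0},
    {"offset": [5.8,-18.6,-5],"delta_rot": [0,0,-10],"jaw": 0},
    {"offset": [5.8,-18.6,-5],"delta_rot": [0,0,-10],"jaw": 0},
  ],
)

```text
time: 22.55
position: [0.6906, 0.0539, 0.1611]
tool_rot: [1.0, -0.006, 0.001, -0.001]
ft_force: [-0.1, -1.4, 0.4]
grip_width: 0.0001
```

```bash
python3 - <<'E'
from h import *
from rig import *
o=get_obs();stat(o)
rows(o['position'],psi(o),[tcp(0,-1,.012,.160),tcp(0,-1,.012,.109),tcp(0,-1,-.002,.109)])
E
```

```text
t 22.55 p [0.6906 0.0539 0.1611] psi -0.7 F [-0.1 -1.4  0.4] M [-0.04  0.04  0.05] g 0.0001
{"offset":[0.23,1.02,0.11],"delta_rot":[0,0,0.3],"jaw":0}
{"offset":[0.23,1.02,5.21],"delta_rot":[0,0,0.3],"jaw":0}
{"offset":[0.23,2.42,5.21],"delta_rot":[0,0,0.3],"jaw":0}
```

Call:
drive_tool(
  plan=[
    {"offset": [0.2,0.7,0.3],"delta_rot": [0,0,0],"jaw": 0},
    {"offset": [0.2,0.8,3.2],"delta_rot": [0,0,0],"jaw": 0},
    {"offset": [0.2,0.8,5.3],"delta_rot": [0,0,0],"jaw": 0},
    {"offset": [0.2,1,5.3],"delta_rot": [0,0,0],"jaw": 0},
    {"offset": [0.2,1.4,5.3],"delta_rot": [0,0,0],"jaw": 0},
    {"offset": [0.2,1.8,5.3],"delta_rot": [0,0,0],"jaw": 0},
    {"offset": [0.2,2.1,5.3],"delta_rot": [0,0,0],"jaw": 0},
    {"offset": [0.2,2.3,5.3],"delta_rot": [0,0,0],"jaw": 0},
  ],
)

```text
time: 23.22
position: [0.6913, 0.0269, 0.1088]
tool_rot: [1.0, -0.01, 0.001, -0.003]
ft_force: [0.7, 8.4, -1.3]
grip_width: 0.0002
```

```bash
python3 - <<'E'
from h import *
from rig import *
o=get_obs();stat(o,0)
rows(o['position'],psi(o),[tcp(0,-1-t,-.003,.107) for t in (0,3,6,9,12,15,18,21)])
E
```

```text
t 23.22 p [0.6913 0.0269 0.1088] psi -1.2 F [ 0.7  8.4 -1.3] M [ 1.45 -0.14  0.02] g 0.0002
lever 0 theta -6.5 along-face offset mm 1.0 Fpush 8.42 Frad -0.29
{"offset":[0.12,-0.18,0.18],"delta_rot":[0,0,-0.2],"jaw":0}
{"offset":[0.19,0.08,0.18],"delta_rot":[0,0,2.8],"jaw":0}
{"offset":[0.24,0.35,0.18],"delta_rot":[0,0,5.8],"jaw":0}
{"offset":[0.28,0.62,0.18],"delta_rot":[0,0,8.8],"jaw":0}
{"offset":[0.31,0.89,0.18],"delta_rot":[0,0,11.8],"jaw":0}
{"offset":[0.32,1.16,0.18],"delta_rot":[0,0,14.8],"jaw":0}
{"offset":[0.32,1.43,0.18],"delta_rot":[0,0,17.8],"jaw":0}
{"offset":[0.31,1.71,0.18],"delta_rot":[0,0,20.8],"jaw":0}
```

Call:
drive_tool(
  plan=[
    {"offset": [0,0.15,0],"delta_rot": [0,0,3],"jaw": 0},
    {"offset": [0.05,0.3,0],"delta_rot": [0,0,5],"jaw": 0},
    {"offset": [0.1,0.45,0],"delta_rot": [0,0,8],"jaw": 0},
    {"offset": [0.15,0.6,0],"delta_rot": [0,0,11],"jaw": 0},
    {"offset": [0.15,0.8,0],"delta_rot": [0,0,13],"jaw": 0},
    {"offset": [0.2,1,0],"delta_rot": [0,0,15.5],"jaw": 0},
    {"offset": [0.2,1.2,0],"delta_rot": [0,0,18],"jaw": 0},
    {"offset": [0.2,1.4,0],"delta_rot": [0,0,20],"jaw": 0},
  ],
)

```text
time: 23.88
position: [0.6945, 0.0133, 0.1094]
tool_rot: [0.983, -0.184, 0.002, -0.003]
ft_force: [3.4, 9.8, -3.1]
grip_width: 0.0005
```

```bash
python3 - <<'E'
from h import *
from rig import *
o=get_obs();stat(o,0)
rows(o['position'],psi(o),[tcp(0,-21,.015,.107),tcp(2,177,.012,.160),tcp(2,177,.012,.107)])
E
```

```text
t 23.88 p [0.6945 0.0133 0.1094] psi -21.3 F [ 3.4  9.8 -3.1] M [ 1.44 -0.39  0.01] g 0.0005
lever 0 theta -21.5 along-face offset mm 0.7 Fpush 10.35 Frad -0.45
{"offset":[0.05,-1.54,0.24],"delta_rot":[0,0,-0.3],"jaw":0}
{"offset":[-20.07,14.59,-5.06],"delta_rot":[0,0,-18.3],"jaw":0}
{"offset":[-20.07,14.59,0.24],"delta_rot":[0,0,-18.3],"jaw":0}
```

Call:
drive_tool(
  plan=[
    {"offset": [0,-1.9,0],"delta_rot": [0,0,0],"jaw": 0},
    {"offset": [-0.2,-1.8,-3.3],"delta_rot": [0,0,-3],"jaw": 0},
    {"offset": [-2.5,0.2,-5.2],"delta_rot": [0,0,-6],"jaw": 0},
    {"offset": [-5.7,2.7,-5.2],"delta_rot": [0,0,-10],"jaw": 0},
    {"offset": [-8.9,5.2,-5.2],"delta_rot": [0,0,-14],"jaw": 0},
    {"offset": [-12.1,7.8,-5.2],"delta_rot": [0,0,-18],"jaw": 0},
    {"offset": [-15.3,10.4,-5.2],"delta_rot": [0,0,-18],"jaw": 0},
    {"offset": [-18.5,13,-5.2],"delta_rot": [0,0,-18],"jaw": 0},
  ],
)

```text
time: 24.55
position: [0.4724, -0.0456, 0.1614]
tool_rot: [1.0, -0.027, 0.002, 0.001]
ft_force: [0.7, -0.7, 0.4]
grip_width: 0.0009
```

```bash
python3 - <<'E'
from h import *
from rig import *
o=get_obs();stat(o)
rows(o['position'],psi(o),[tcp(2,175,.012,.160),tcp(2,175,.012,.108),tcp(2,175,-.002,.108)])
E
```

```text
t 24.55 p [ 0.4724 -0.0456  0.1614] psi -3.0 F [ 0.7 -0.7  0.4] M [-0.16  0.04  0.02] g 0.0009
{"offset":[-1.85,0.34,0.14],"delta_rot":[0,0,2.0],"jaw":0}
{"offset":[-1.85,0.34,5.34],"delta_rot":[0,0,2.0],"jaw":0}
{"offset":[-1.80,-1.06,5.34],"delta_rot":[0,0,2.0],"jaw":0}
```

Call:
drive_tool(
  plan=[
    {"offset": [-1.5,0.3,0.3],"delta_rot": [0,0,2],"jaw": 0},
    {"offset": [-1.5,0.3,3],"delta_rot": [0,0,2],"jaw": 0},
    {"offset": [-1.5,0.3,5.3],"delta_rot": [0,0,2],"jaw": 0},
    {"offset": [-1.5,0.1,5.3],"delta_rot": [0,0,2],"jaw": 0},
    {"offset": [-1.5,-0.3,5.3],"delta_rot": [0,0,2],"jaw": 0},
    {"offset": [-1.5,-0.6,5.3],"delta_rot": [0,0,2],"jaw": 0},
    {"offset": [-1.5,-0.9,5.3],"delta_rot": [0,0,2],"jaw": 0},
    {"offset": [-1.5,-1,5.3],"delta_rot": [0,0,2],"jaw": 0},
  ],
)

```text
time: 25.22
position: [0.4598, -0.0348, 0.1078]
tool_rot: [0.999, -0.042, 0.001, 0.002]
ft_force: [-1.7, -8.4, -1.8]
grip_width: 0.0003
```

```bash
python3 - <<'E'
from h import *
from rig import *
o=get_obs();stat(o,2)
rows(o['position'],psi(o),[tcp(2,175-t,-.001,.107) for t in (0,3,6,9,12,15,18,21)])
E
```

```text
t 25.22 p [ 0.4598 -0.0348  0.1078] psi -4.8 F [-1.7 -8.4 -1.8] M [-1.63  0.47  0.05] g 0.0003
lever 2 theta 173.0 along-face offset mm 4.8 Fpush 8.49 Frad 0.62
{"offset":[-0.49,0.07,0.08],"delta_rot":[0,0,0.2],"jaw":0}
{"offset":[-0.57,-0.19,0.08],"delta_rot":[0,0,3.2],"jaw":0}
{"offset":[-0.63,-0.46,0.08],"delta_rot":[0,0,6.2],"jaw":0}
{"offset":[-0.68,-0.73,0.08],"delta_rot":[0,0,9.2],"jaw":0}
{"offset":[-0.72,-1.00,0.08],"delta_rot":[0,0,12.2],"jaw":0}
{"offset":[-0.74,-1.28,0.08],"delta_rot":[0,0,15.2],"jaw":0}
{"offset":[-0.75,-1.55,0.08],"delta_rot":[0,0,18.2],"jaw":0}
{"offset":[-0.74,-1.83,0.08],"delta_rot":[0,0,21.2],"jaw":0}
```

Call:
drive_tool(
  plan=[
    {"offset": [-0.1,-0.15,0],"delta_rot": [0,0,2.5],"jaw": 0},
    {"offset": [-0.2,-0.3,0],"delta_rot": [0,0,5],"jaw": 0},
    {"offset": [-0.3,-0.5,0],"delta_rot": [0,0,7.5],"jaw": 0},
    {"offset": [-0.4,-0.65,0],"delta_rot": [0,0,10],"jaw": 0},
    {"offset": [-0.45,-0.85,0],"delta_rot": [0,0,12],"jaw": 0},
    {"offset": [-0.5,-1.05,0],"delta_rot": [0,0,14.5],"jaw": 0},
    {"offset": [-0.5,-1.25,0],"delta_rot": [0,0,17],"jaw": 0},
    {"offset": [-0.5,-1.45,0],"delta_rot": [0,0,19],"jaw": 0},
  ],
)

```text
time: 25.88
position: [0.4542, -0.0193, 0.1076]
tool_rot: [0.978, -0.208, -0.0, 0.002]
ft_force: [-5.0, -6.8, -0.4]
grip_width: 0.0008
```

```bash
python3 - <<'E'
from h import *
from rig import *
o=get_obs();stat(o,2)
rows(o['position'],psi(o),[tcp(2,156,.015,.107),tcp(1,86,.012,.160),tcp(1,86,.012,.107)])
E
```

```text
t 25.88 p [ 0.4542 -0.0193  0.1076] psi -24.0 F [-5.  -6.8 -0.4] M [-1.38  0.93  0.07] g 0.0008
lever 2 theta 156.2 along-face offset mm 1.1 Fpush 8.21 Frad 1.88
{"offset":[-0.11,1.48,0.06],"delta_rot":[0,0,0.0],"jaw":0}
{"offset":[1.44,-15.45,-5.24],"delta_rot":[0,0,-20.0],"jaw":0}
{"offset":[1.44,-15.45,0.06],"delta_rot":[0,0,-20.0],"jaw":0}
```

Call:
drive_tool(
  plan=[
    {"offset": [0,1.9,0],"delta_rot": [0,0,0],"jaw": 0},
    {"offset": [0,1.8,-3.3],"delta_rot": [0,0,-3],"jaw": 0},
    {"offset": [0.2,-1,-5.2],"delta_rot": [0,0,-6],"jaw": 0},
    {"offset": [0.5,-5,-5.2],"delta_rot": [0,0,-10],"jaw": 0},
    {"offset": [0.8,-9,-5.2],"delta_rot": [0,0,-14],"jaw": 0},
    {"offset": [1.1,-12.8,-5.2],"delta_rot": [0,0,-18],"jaw": 0},
    {"offset": [1.3,-15.1,-5.2],"delta_rot": [0,0,-20],"jaw": 0},
    {"offset": [1.3,-15.1,-5.2],"delta_rot": [0,0,-20],"jaw": 0},
  ],
)

```text
time: 26.55
position: [0.5322, 0.1187, 0.1607]
tool_rot: [0.999, -0.032, 0.004, -0.001]
ft_force: [-0.3, 0.5, -0.2]
grip_width: 0.0006
```

```bash
python3 - <<'E'
from h import *
from rig import *
o=get_obs();stat(o)
rows(o['position'],psi(o),[tcp(1,86,.012,.160),tcp(1,86,.012,.108),tcp(1,86,-.002,.108)])
E
```

```text
t 26.55 p [0.5322 0.1187 0.1607] psi -3.7 F [-0.3  0.5 -0.2] M [-0.14  0.06  0.02] g 0.0006
{"offset":[-0.18,0.29,0.07],"delta_rot":[0,0,0.3],"jaw":0}
{"offset":[-0.18,0.29,5.27],"delta_rot":[0,0,0.3],"jaw":0}
{"offset":[1.22,0.29,5.27],"delta_rot":[0,0,0.3],"jaw":0}
```

Call:
drive_tool(
  plan=[
    {"offset": [-0.2,0.3,1.5],"delta_rot": [0,0,0],"jaw": 0},
    {"offset": [-0.2,0.3,4],"delta_rot": [0,0,0],"jaw": 0},
    {"offset": [-0.2,0.3,5.2],"delta_rot": [0,0,0],"jaw": 0},
    {"offset": [0.1,0.2,5.2],"delta_rot": [0,0,0],"jaw": 0},
    {"offset": [0.5,0.2,5.2],"delta_rot": [0,0,0],"jaw": 0},
    {"offset": [0.9,0.2,5.2],"delta_rot": [0,0,0],"jaw": 0},
    {"offset": [1.2,0.2,5.2],"delta_rot": [0,0,0],"jaw": 0},
    {"offset": [1.4,0.2,5.2],"delta_rot": [0,0,0],"jaw": 0},
  ],
)

```text
time: 27.22
position: [0.5405, 0.1115, 0.107]
tool_rot: [0.999, -0.035, -0.002, -0.0]
ft_force: [-5.5, 1.0, 2.4]
grip_width: 0.0002
```

```bash
python3 - <<'E'
from h import *
from rig import *
o=get_obs();stat(o,1)
rows(o['position'],psi(o),[tcp(1,86-t,-.001,.107) for t in (0,3,6,9,12,15,18,21)])
E
```

```text
t 27.22 p [0.5405 0.1115 0.107 ] psi -4.1 F [-5.5  1.   2.4] M [0.05 1.11 0.03] g 0.0002
lever 1 theta 87.6 along-face offset mm 3.7 Fpush 5.55 Frad 0.81
{"offset":[0.24,-0.37,0.00],"delta_rot":[0,0,-0.1],"jaw":0}
{"offset":[0.51,-0.44,0.00],"delta_rot":[0,0,2.9],"jaw":0}
{"offset":[0.77,-0.50,0.00],"delta_rot":[0,0,5.9],"jaw":0}
{"offset":[1.04,-0.55,0.00],"delta_rot":[0,0,8.9],"jaw":0}
{"offset":[1.31,-0.58,0.00],"delta_rot":[0,0,11.9],"jaw":0}
{"offset":[1.59,-0.60,0.00],"delta_rot":[0,0,14.9],"jaw":0}
{"offset":[1.86,-0.60,0.00],"delta_rot":[0,0,17.9],"jaw":0}
{"offset":[2.14,-0.59,0.00],"delta_rot":[0,0,20.9],"jaw":0}
```

Call:
drive_tool(
  plan=[
    {"offset": [0.2,-0.1,0],"delta_rot": [0,0,2],"jaw": 0},
    {"offset": [0.5,-0.3,0],"delta_rot": [0,0,5],"jaw": 0},
    {"offset": [0.75,-0.4,0],"delta_rot": [0,0,8],"jaw": 0},
    {"offset": [1.05,-0.5,0],"delta_rot": [0,0,11],"jaw": 0},
    {"offset": [1.3,-0.55,0],"delta_rot": [0,0,14],"jaw": 0},
    {"offset": [1.6,-0.55,0],"delta_rot": [0,0,17],"jaw": 0},
    {"offset": [1.85,-0.55,0],"delta_rot": [0,0,19],"jaw": 0},
    {"offset": [2.1,-0.55,0],"delta_rot": [0,0,21],"jaw": 0},
  ],
)

```text
time: 27.88
position: [0.559, 0.1161, 0.1056]
tool_rot: [0.976, -0.218, -0.005, 0.001]
ft_force: [-6.6, 0.9, -0.8]
grip_width: 0.0007
```

```bash
python3 - <<'E'
from h import *
from rig import *
o=get_obs();stat(o,1)
rows(o['position'],psi(o),[tcp(1,66,.015,.107),tcp(3,-100,.012,.160),tcp(3,-100,.012,.107)])
E
```

```text
t 27.88 p [0.559  0.1161 0.1056] psi -25.2 F [-6.6  0.9 -0.8] M [ 0.31  1.22 -0.05] g 0.0007
lever 1 theta 67.2 along-face offset mm 1.3 Fpush 6.4 Frad -1.7
{"offset":[-1.39,-0.07,-0.14],"delta_rot":[0,0,-1.2],"jaw":0}
{"offset":[15.16,19.66,-5.44],"delta_rot":[0,0,-15.2],"jaw":0}
{"offset":[15.16,19.66,-0.14],"delta_rot":[0,0,-15.2],"jaw":0}
```

Call:
drive_tool(
  plan=[
    {"offset": [-1.8,0,0],"delta_rot": [0,0,0],"jaw": 0},
    {"offset": [-1.6,0.5,-3.3],"delta_rot": [0,0,-3],"jaw": 0},
    {"offset": [0.5,3,-5.4],"delta_rot": [0,0,-6],"jaw": 0},
    {"offset": [3.1,6.2,-5.4],"delta_rot": [0,0,-9],"jaw": 0},
    {"offset": [5.7,9.4,-5.4],"delta_rot": [0,0,-12],"jaw": 0},
    {"offset": [8.3,12.6,-5.4],"delta_rot": [0,0,-15],"jaw": 0},
    {"offset": [10.9,15.8,-5.4],"delta_rot": [0,0,-15],"jaw": 0},
    {"offset": [13.4,18.5,-5.4],"delta_rot": [0,0,-15],"jaw": 0},
  ],
)

```text
time: 28.55
position: [0.6077, -0.1121, 0.1616]
tool_rot: [0.996, -0.088, 0.002, 0.001]
ft_force: [0.1, 0.3, 0.7]
grip_width: 0.0004
```

```bash
python3 - <<'E'
from h import *
from rig import *
o=get_obs();stat(o)
rows(o['position'],psi(o),[tcp(3,-101,.012,.160),tcp(3,-101,.012,.107),tcp(3,-101,-.002,.107)])
E
```

```text
t 28.55 p [ 0.6077 -0.1121  0.1616] psi -10.1 F [0.1 0.3 0.7] M [-0.07  0.1   0.05] g 0.0004
{"offset":[0.65,1.36,0.16],"delta_rot":[0,0,0.9],"jaw":0}
{"offset":[0.65,1.36,5.46],"delta_rot":[0,0,0.9],"jaw":0}
{"offset":[-0.75,1.33,5.46],"delta_rot":[0,0,0.9],"jaw":0}
```

Call:
drive_tool(
  plan=[
    {"offset": [0.6,1.1,0.2],"delta_rot": [0,0,1],"jaw": 0},
    {"offset": [0.6,1.2,3],"delta_rot": [0,0,1],"jaw": 0},
    {"offset": [0.6,1.2,5.4],"delta_rot": [0,0,1],"jaw": 0},
    {"offset": [0.4,1.2,5.4],"delta_rot": [0,0,1],"jaw": 0},
    {"offset": [0,1.2,5.4],"delta_rot": [0,0,1],"jaw": 0},
    {"offset": [-0.4,1.2,5.4],"delta_rot": [0,0,1],"jaw": 0},
    {"offset": [-0.7,1.2,5.4],"delta_rot": [0,0,1],"jaw": 0},
    {"offset": [-0.8,1.2,5.4],"delta_rot": [0,0,1],"jaw": 0},
  ],
)

```text
time: 29.22
position: [0.6013, -0.1203, 0.1094]
tool_rot: [0.995, -0.096, 0.006, 0.001]
ft_force: [7.8, -1.6, -1.3]
grip_width: 0.0007
```

```bash
python3 - <<'E'
from h import *
from rig import *
o=get_obs();stat(o,3)
rows(o['position'],psi(o),[tcp(3,-101-t,-.001,.107) for t in (0,3,6,9,12,15,18,21)])
E
```

```text
t 29.22 p [ 0.6013 -0.1203  0.1094] psi -11.0 F [ 7.8 -1.6 -1.3] M [-0.24 -1.16  0.03] g 0.0007
lever 3 theta -100.3 along-face offset mm 4.2 Fpush 7.98 Frad 0.21
{"offset":[-0.16,0.42,0.24],"delta_rot":[0,0,-0.0],"jaw":0}
{"offset":[-0.43,0.49,0.24],"delta_rot":[0,0,3.0],"jaw":0}
{"offset":[-0.69,0.55,0.24],"delta_rot":[0,0,6.0],"jaw":0}
{"offset":[-0.96,0.60,0.24],"delta_rot":[0,0,9.0],"jaw":0}
{"offset":[-1.24,0.63,0.24],"delta_rot":[0,0,12.0],"jaw":0}
{"offset":[-1.51,0.65,0.24],"delta_rot":[0,0,15.0],"jaw":0}
{"offset":[-1.78,0.65,0.24],"delta_rot":[0,0,18.0],"jaw":0}
{"offset":[-2.06,0.64,0.24],"delta_rot":[0,0,21.0],"jaw":0}
```

Call:
drive_tool(
  plan=[
    {"offset": [-0.15,0.1,0.1],"delta_rot": [0,0,2],"jaw": 0},
    {"offset": [-0.35,0.25,0.1],"delta_rot": [0,0,5],"jaw": 0},
    {"offset": [-0.6,0.4,0.1],"delta_rot": [0,0,8],"jaw": 0},
    {"offset": [-0.8,0.5,0.1],"delta_rot": [0,0,10],"jaw": 0},
    {"offset": [-1.05,0.55,0.1],"delta_rot": [0,0,13],"jaw": 0},
    {"offset": [-1.3,0.6,0.1],"delta_rot": [0,0,16],"jaw": 0},
    {"offset": [-1.55,0.6,0.1],"delta_rot": [0,0,18],"jaw": 0},
    {"offset": [-1.75,0.6,0.1],"delta_rot": [0,0,20.5],"jaw": 0},
  ],
)

```text
time: 29.88
position: [0.5838, -0.124, 0.1087]
tool_rot: [0.962, -0.272, 0.008, 0.001]
ft_force: [6.1, -3.2, -1.8]
grip_width: 0.0006
```

```bash
python3 - <<'E'
from h import *
from rig import *
o=get_obs();stat(o,3)
rows(o['position'],psi(o),[tcp(3,-119,.015,.107),tcp(0,-21,.012,.160),tcp(0,-21,.012,.107)])
E
```

```text
t 29.88 p [ 0.5838 -0.124   0.1087] psi -31.6 F [ 6.1 -3.2 -1.8] M [-0.68 -1.01  0.03] g 0.0006
lever 3 theta -118.6 along-face offset mm 0.7 Fpush 6.9 Frad -0.07
{"offset":[1.46,-0.07,0.17],"delta_rot":[0,0,-2.6],"jaw":0}
{"offset":[2.06,-18.73,-5.13],"delta_rot":[0,0,-10.6],"jaw":0}
{"offset":[2.06,-18.73,0.17],"delta_rot":[0,0,-10.6],"jaw":0}
```

Call:
drive_tool(
  plan=[
    {"offset": [1.8,0,0],"delta_rot": [0,0,0],"jaw": 0},
    {"offset": [1.9,-0.5,-3.3],"delta_rot": [0,0,-2],"jaw": 0},
    {"offset": [2,-4,-5.2],"delta_rot": [0,0,-4],"jaw": 0},
    {"offset": [2.1,-8,-5.2],"delta_rot": [0,0,-6],"jaw": 0},
    {"offset": [2.2,-12,-5.2],"delta_rot": [0,0,-8],"jaw": 0},
    {"offset": [2.3,-16,-5.2],"delta_rot": [0,0,-10.5],"jaw": 0},
    {"offset": [2.4,-18.7,-5.2],"delta_rot": [0,0,-10.5],"jaw": 0},
    {"offset": [2.4,-18.7,-5.2],"delta_rot": [0,0,-10.5],"jaw": 0},
  ],
)

```text
time: 30.55
position: [0.6995, 0.031, 0.1598]
tool_rot: [0.984, -0.18, 0.003, -0.001]
ft_force: [0.5, 0.1, 0.0]
grip_width: 0.0005
```

```bash
python3 - <<'E'
from h import *
from rig import *
o=get_obs();stat(o)
rows(o['position'],psi(o),[tcp(0,-22,.012,.160),tcp(0,-22,.012,.106),tcp(0,-22,-.002,.106)])
E
```

```text
t 30.55 p [0.6995 0.031  0.1598] psi -20.7 F [0.5 0.1 0. ] M [-0.1   0.08  0.05] g 0.0005
{"offset":[0.28,0.67,-0.02],"delta_rot":[0,0,1.3],"jaw":0}
{"offset":[0.28,0.67,5.38],"delta_rot":[0,0,1.3],"jaw":0}
{"offset":[0.24,2.07,5.38],"delta_rot":[0,0,1.3],"jaw":0}
```

Call:
drive_tool(
  plan=[
    {"offset": [0.2,0.5,0.8],"delta_rot": [0,0,1],"jaw": 0},
    {"offset": [0.2,0.5,3.5],"delta_rot": [0,0,1],"jaw": 0},
    {"offset": [0.2,0.5,5.3],"delta_rot": [0,0,1],"jaw": 0},
    {"offset": [0.2,0.7,5.3],"delta_rot": [0,0,1],"jaw": 0},
    {"offset": [0.2,1.1,5.3],"delta_rot": [0,0,1],"jaw": 0},
    {"offset": [0.2,1.5,5.3],"delta_rot": [0,0,1],"jaw": 0},
    {"offset": [0.2,1.8,5.3],"delta_rot": [0,0,1],"jaw": 0},
    {"offset": [0.2,1.9,5.3],"delta_rot": [0,0,1],"jaw": 0},
  ],
)

```text
time: 31.22
position: [0.6934, 0.0081, 0.1063]
tool_rot: [0.981, -0.193, 0.002, -0.003]
ft_force: [3.7, 8.8, -3.9]
grip_width: 0.0006
```

```bash
python3 - <<'E'
from h import *
from rig import *
o=get_obs();stat(o,0)
rows(o['position'],psi(o),[tcp(0,-22-t,-.001,.106) for t in (0,3,6,9,12)])
E
```

```text
t 31.22 p [0.6934 0.0081 0.1063] psi -22.2 F [ 3.7  8.8 -3.9] M [ 1.43 -0.54 -0.03] g 0.0006
lever 0 theta -27.6 along-face offset mm -0.1 Fpush 9.54 Frad -0.83
{"offset":[0.00,-0.39,0.03],"delta_rot":[0,0,-0.2],"jaw":0}
{"offset":[0.08,-0.12,0.03],"delta_rot":[0,0,2.8],"jaw":0}
{"offset":[0.15,0.14,0.03],"delta_rot":[0,0,5.8],"jaw":0}
{"offset":[0.20,0.42,0.03],"delta_rot":[0,0,8.8],"jaw":0}
{"offset":[0.24,0.69,0.03],"delta_rot":[0,0,11.8],"jaw":0}
```

Call:
drive_tool(
  plan=[
    {"offset": [0,0.1,0],"delta_rot": [0,0,2],"jaw": 0},
    {"offset": [0,0.2,0],"delta_rot": [0,0,4],"jaw": 0},
    {"offset": [0,0.3,0],"delta_rot": [0,0,6],"jaw": 0},
    {"offset": [0.05,0.4,0],"delta_rot": [0,0,8],"jaw": 0},
    {"offset": [0.05,0.5,0],"delta_rot": [0,0,9],"jaw": 0},
    {"offset": [0.1,0.6,0],"delta_rot": [0,0,10],"jaw": 0},
    {"offset": [0.1,0.7,0],"delta_rot": [0,0,11],"jaw": 0},
    {"offset": [0.1,0.8,0],"delta_rot": [0,0,12],"jaw": 0},
  ],
)

```text
time: 31.88
position: [0.6926, 0.0007, 0.1068]
tool_rot: [0.956, -0.294, 0.004, -0.004]
ft_force: [5.9, 8.7, -2.7]
grip_width: 0.0003
```

```bash
python3 - <<'E'
from h import *
from rig import *
o=get_obs();stat(o,0)
rows(o['position'],psi(o),[tcp(0,-36,.015,.106),tcp(2,155,.012,.160),tcp(2,155,.012,.107)])
E
```

```text
t 31.88 p [0.6926 0.0007 0.1068] psi -34.2 F [ 5.9  8.7 -2.7] M [ 1.51 -0.8  -0.02] g 0.0003
lever 0 theta -35.5 along-face offset mm 0.4 Fpush 10.52 Frad -0.27
{"offset":[0.14,-1.45,0.08],"delta_rot":[0,0,1.8],"jaw":0}
{"offset":[-18.54,16.17,-5.32],"delta_rot":[0,0,-9.2],"jaw":0}
{"offset":[-18.54,16.17,-0.02],"delta_rot":[0,0,-9.2],"jaw":0}
```

Call:
drive_tool(
  plan=[
    {"offset": [0,-1.9,0],"delta_rot": [0,0,0],"jaw": 0},
    {"offset": [-0.2,-1.8,-3.3],"delta_rot": [0,0,-2],"jaw": 0},
    {"offset": [-2.4,0.3,-5.3],"delta_rot": [0,0,-4],"jaw": 0},
    {"offset": [-5.3,3.1,-5.3],"delta_rot": [0,0,-6],"jaw": 0},
    {"offset": [-8.3,5.9,-5.3],"delta_rot": [0,0,-8],"jaw": 0},
    {"offset": [-11.3,8.8,-5.3],"delta_rot": [0,0,-9],"jaw": 0},
    {"offset": [-14.3,11.6,-5.3],"delta_rot": [0,0,-9],"jaw": 0},
    {"offset": [-17,14.3,-5.3],"delta_rot": [0,0,-9],"jaw": 0},
  ],
)

```text
time: 32.55
position: [0.4664, -0.0257, 0.1591]
tool_rot: [0.976, -0.217, 0.001, 0.001]
ft_force: [0.8, -0.4, -0.4]
grip_width: 0.0003
```

```bash
python3 - <<'E'
from h import *
from rig import *
o=get_obs();stat(o)
rows(o['position'],psi(o),[tcp(2,155,.012,.160),tcp(2,155,.012,.106),tcp(2,155,-.002,.106)])
E
```

```text
t 32.55 p [ 0.4664 -0.0257  0.1591] psi -25.1 F [ 0.8 -0.4 -0.4] M [-0.12  0.09 -0.02] g 0.0003
{"offset":[-1.51,1.03,-0.09],"delta_rot":[0,0,-0.1],"jaw":0}
{"offset":[-1.51,1.03,5.31],"delta_rot":[0,0,-0.1],"jaw":0}
{"offset":[-1.52,-0.37,5.31],"delta_rot":[0,0,-0.1],"jaw":0}
```

Call:
drive_tool(
  plan=[
    {"offset": [-1.3,0.9,0.2],"delta_rot": [0,0,0],"jaw": 0},
    {"offset": [-1.3,0.9,2.8],"delta_rot": [0,0,0],"jaw": 0},
    {"offset": [-1.3,0.9,5.2],"delta_rot": [0,0,0],"jaw": 0},
    {"offset": [-1.3,0.7,5.2],"delta_rot": [0,0,0],"jaw": 0},
    {"offset": [-1.3,0.3,5.2],"delta_rot": [0,0,0],"jaw": 0},
    {"offset": [-1.3,0,5.2],"delta_rot": [0,0,0],"jaw": 0},
    {"offset": [-1.3,-0.3,5.2],"delta_rot": [0,0,0],"jaw": 0},
    {"offset": [-1.3,-0.5,5.2],"delta_rot": [0,0,1],"jaw": 0},
  ],
)

```text
time: 33.22
position: [0.4579, -0.0158, 0.1064]
tool_rot: [0.975, -0.224, -0.001, 0.002]
ft_force: [-5.3, -8.8, -1.7]
grip_width: 0.0006
```

```bash
python3 - <<'E'
from h import *
from rig import *
o=get_obs();stat(o,2)
rows(o['position'],psi(o),[tcp(2,155-t,-.001,.105) for t in (0,3,6,9,12,15,18,21)])
E
```

```text
t 33.22 p [ 0.4579 -0.0158  0.1064] psi -25.9 F [-5.3 -8.8 -1.7] M [-1.47  0.98  0.05] g 0.0006
lever 2 theta 150.6 along-face offset mm 3.4 Fpush 10.29 Frad 0.29
{"offset":[-0.32,0.28,0.14],"delta_rot":[0,0,-0.9],"jaw":0}
{"offset":[-0.40,0.02,0.14],"delta_rot":[0,0,2.1],"jaw":0}
{"offset":[-0.47,-0.25,0.14],"delta_rot":[0,0,5.1],"jaw":0}
{"offset":[-0.53,-0.52,0.14],"delta_rot":[0,0,8.1],"jaw":0}
{"offset":[-0.57,-0.79,0.14],"delta_rot":[0,0,11.1],"jaw":0}
{"offset":[-0.60,-1.07,0.14],"delta_rot":[0,0,14.1],"jaw":0}
{"offset":[-0.61,-1.34,0.14],"delta_rot":[0,0,17.1],"jaw":0}
{"offset":[-0.61,-1.62,0.14],"delta_rot":[0,0,20.1],"jaw":0}
```

Call:
drive_tool(
  plan=[
    {"offset": [-0.05,-0.1,0],"delta_rot": [0,0,2],"jaw": 0},
    {"offset": [-0.1,-0.2,0],"delta_rot": [0,0,4],"jaw": 0},
    {"offset": [-0.15,-0.3,0],"delta_rot": [0,0,5],"jaw": 0},
    {"offset": [-0.2,-0.4,0],"delta_rot": [0,0,6],"jaw": 0},
    {"offset": [-0.25,-0.5,0],"delta_rot": [0,0,7],"jaw": 0},
    {"offset": [-0.3,-0.6,0],"delta_rot": [0,0,8],"jaw": 0},
    {"offset": [-0.3,-0.7,0],"delta_rot": [0,0,9],"jaw": 0},
    {"offset": [-0.3,-0.8,0],"delta_rot": [0,0,10],"jaw": 0},
  ],
)

```text
time: 33.88
position: [0.4571, -0.0071, 0.1063]
tool_rot: [0.951, -0.308, -0.002, 0.002]
ft_force: [-7.3, -8.6, -2.3]
grip_width: 0.0002
```

```bash
python3 - <<'E'
from h import *
from rig import *
o=get_obs();stat(o,2)
rows(o['position'],psi(o),[tcp(2,143,.015,.107),tcp(1,66,.012,.160),tcp(1,66,.012,.107)])
E
```

```text
t 33.88 p [ 0.4571 -0.0071  0.1063] psi -35.9 F [-7.3 -8.6 -2.3] M [-1.53  1.31  0.06] g 0.0002
lever 2 theta 142.2 along-face offset mm 0.9 Fpush 11.22 Frad 0.47
{"offset":[-0.16,1.57,-0.07],"delta_rot":[0,0,1.1],"jaw":0}
{"offset":[-0.05,-15.82,-5.37],"delta_rot":[0,0,-11.9],"jaw":0}
{"offset":[-0.05,-15.82,-0.07],"delta_rot":[0,0,-11.9],"jaw":0}
```

Call:
drive_tool(
  plan=[
    {"offset": [0,2,0],"delta_rot": [0,0,0],"jaw": 0},
    {"offset": [0,1.9,-3.3],"delta_rot": [0,0,-2],"jaw": 0},
    {"offset": [0,-1,-5.3],"delta_rot": [0,0,-4],"jaw": 0},
    {"offset": [0,-5,-5.3],"delta_rot": [0,0,-6],"jaw": 0},
    {"offset": [0,-9,-5.3],"delta_rot": [0,0,-8],"jaw": 0},
    {"offset": [0,-13,-5.3],"delta_rot": [0,0,-12],"jaw": 0},
    {"offset": [0,-15.4,-5.3],"delta_rot": [0,0,-12],"jaw": 0},
    {"offset": [0,-15.4,-5.3],"delta_rot": [0,0,-12],"jaw": 0},
  ],
)

```text
time: 34.55
position: [0.5553, 0.1226, 0.1611]
tool_rot: [0.979, -0.206, 0.004, -0.002]
ft_force: [0.8, 0.2, 0.6]
grip_width: 0.0002
```

```bash
python3 - <<'E'
from h import *
from rig import *
o=get_obs();stat(o)
rows(o['position'],psi(o),[tcp(1,66,.012,.160),tcp(1,66,.012,.106),tcp(1,66,-.002,.106)])
E
```

```text
t 34.55 p [0.5553 0.1226 0.1611] psi -23.8 F [0.8 0.2 0.6] M [-0.14  0.08 -0.01] g 0.0002
{"offset":[-0.49,0.35,0.11],"delta_rot":[0,0,0.2],"jaw":0}
{"offset":[-0.49,0.35,5.51],"delta_rot":[0,0,0.2],"jaw":0}
{"offset":[0.91,0.35,5.51],"delta_rot":[0,0,0.2],"jaw":0}
```

Call:
drive_tool(
  plan=[
    {"offset": [-0.5,0.3,1],"delta_rot": [0,0,0],"jaw": 0},
    {"offset": [-0.5,0.3,3.8],"delta_rot": [0,0,0],"jaw": 0},
    {"offset": [-0.5,0.3,5.4],"delta_rot": [0,0,0],"jaw": 0},
    {"offset": [-0.3,0.3,5.4],"delta_rot": [0,0,0],"jaw": 0},
    {"offset": [0.1,0.3,5.4],"delta_rot": [0,0,0],"jaw": 0},
    {"offset": [0.5,0.3,5.4],"delta_rot": [0,0,0],"jaw": 0},
    {"offset": [0.8,0.3,5.4],"delta_rot": [0,0,0],"jaw": 0},
    {"offset": [1.1,0.3,5.4],"delta_rot": [0,0,0],"jaw": 0},
  ],
)

```text
time: 35.22
position: [0.558, 0.1117, 0.1053]
tool_rot: [0.978, -0.209, -0.002, -0.0]
ft_force: [-5.8, 4.1, 2.5]
grip_width: 0.0003
```

```bash
python3 - <<'E'
from h import *
from rig import *
o=get_obs();stat(o,1)
rows(o['position'],psi(o),[tcp(1,66-t,-.001,.105) for t in (0,3,6,9,12,15,18,21)])
E
```

```text
t 35.22 p [0.558  0.1117 0.1053] psi -24.1 F [-5.8  4.1  2.5] M [0.54 1.   0.05] g 0.0003
lever 1 theta 66.3 along-face offset mm 5.4 Fpush 6.91 Frad 1.43
{"offset":[0.13,-0.54,0.03],"delta_rot":[0,0,-0.1],"jaw":0}
{"offset":[0.39,-0.61,0.03],"delta_rot":[0,0,2.9],"jaw":0}
{"offset":[0.66,-0.67,0.03],"delta_rot":[0,0,5.9],"jaw":0}
{"offset":[0.93,-0.72,0.03],"delta_rot":[0,0,8.9],"jaw":0}
{"offset":[1.20,-0.75,0.03],"delta_rot":[0,0,11.9],"jaw":0}
{"offset":[1.47,-0.77,0.03],"delta_rot":[0,0,14.9],"jaw":0}
{"offset":[1.75,-0.78,0.03],"delta_rot":[0,0,17.9],"jaw":0}
{"offset":[2.02,-0.77,0.03],"delta_rot":[0,0,20.9],"jaw":0}
```

Call:
drive_tool(
  plan=[
    {"offset": [0.15,-0.1,0],"delta_rot": [0,0,2],"jaw": 0},
    {"offset": [0.3,-0.2,0],"delta_rot": [0,0,4],"jaw": 0},
    {"offset": [0.45,-0.3,0],"delta_rot": [0,0,6],"jaw": 0},
    {"offset": [0.6,-0.4,0],"delta_rot": [0,0,8],"jaw": 0},
    {"offset": [0.75,-0.45,0],"delta_rot": [0,0,10],"jaw": 0},
    {"offset": [0.9,-0.5,0],"delta_rot": [0,0,12],"jaw": 0},
    {"offset": [1.05,-0.55,0],"delta_rot": [0,0,14],"jaw": 0},
    {"offset": [1.2,-0.55,0],"delta_rot": [0,0,15],"jaw": 0},
  ],
)

```text
time: 35.88
position: [0.5684, 0.1123, 0.104]
tool_rot: [0.942, -0.335, -0.004, 0.001]
ft_force: [-6.0, 3.7, 0.3]
grip_width: 0.0006
```

```bash
python3 - <<'E'
from h import *
from rig import *
o=get_obs();stat(o,1)
rows(o['position'],psi(o),[tcp(1,51,-.001,.105),tcp(1,51,.015,.107),tcp(3,-119,.012,.160),tcp(3,-119,.012,.107)])
E
```

```text
t 35.88 p [0.5684 0.1123 0.104 ] psi -39.2 F [-6.   3.7  0.3] M [ 0.52  1.18 -0.03] g 0.0006
lever 1 theta 55.0 along-face offset mm 4.1 Fpush 7.01 Frad -0.43
{"offset":[0.45,-0.42,-0.10],"delta_rot":[0,0,-0.2],"jaw":0}
{"offset":[-1.15,-0.42,-0.30],"delta_rot":[0,0,-0.2],"jaw":0}
{"offset":[17.26,17.15,-5.60],"delta_rot":[0,0,-10.2],"jaw":0}
{"offset":[17.26,17.15,-0.30],"delta_rot":[0,0,-10.2],"jaw":0}
```

Call:
drive_tool(
  plan=[
    {"offset": [-1.6,-0.2,0],"delta_rot": [0,0,0],"jaw": 0},
    {"offset": [-1.4,0.3,-3.3],"delta_rot": [0,0,-2],"jaw": 0},
    {"offset": [0.8,2.5,-5.5],"delta_rot": [0,0,-4],"jaw": 0},
    {"offset": [3.7,5.3,-5.5],"delta_rot": [0,0,-6],"jaw": 0},
    {"offset": [6.6,8,-5.5],"delta_rot": [0,0,-8],"jaw": 0},
    {"offset": [9.5,10.7,-5.5],"delta_rot": [0,0,-10],"jaw": 0},
    {"offset": [12.4,13.4,-5.5],"delta_rot": [0,0,-10],"jaw": 0},
    {"offset": [15.3,16,-5.5],"delta_rot": [0,0,-10],"jaw": 0},
  ],
)

```text
time: 36.55
position: [0.5912, -0.1111, 0.1606]
tool_rot: [0.968, -0.25, 0.002, 0.0]
ft_force: [0.1, -0.5, 0.1]
grip_width: 0.0007
```

```bash
python3 - <<'E'
from h import *
from rig import *
o=get_obs();stat(o)
rows(o['position'],psi(o),[tcp(3,-120,.012,.160),tcp(3,-120,.012,.106),tcp(3,-120,-.002,.106)])
E
```

```text
t 36.55 p [ 0.5912 -0.1111  0.1606] psi -29.0 F [ 0.1 -0.5  0.1] M [-0.06  0.1   0.02] g 0.0007
{"offset":[1.05,1.53,0.06],"delta_rot":[0,0,1.0],"jaw":0}
{"offset":[1.05,1.53,5.46],"delta_rot":[0,0,1.0],"jaw":0}
{"offset":[-0.35,1.51,5.46],"delta_rot":[0,0,1.0],"jaw":0}
```

Call:
drive_tool(
  plan=[
    {"offset": [0.8,1.3,0.2],"delta_rot": [0,0,1],"jaw": 0},
    {"offset": [0.8,1.4,3],"delta_rot": [0,0,1],"jaw": 0},
    {"offset": [0.8,1.4,5.4],"delta_rot": [0,0,1],"jaw": 0},
    {"offset": [0.6,1.4,5.4],"delta_rot": [0,0,1],"jaw": 0},
    {"offset": [0.2,1.4,5.4],"delta_rot": [0,0,1],"jaw": 0},
    {"offset": [-0.2,1.4,5.4],"delta_rot": [0,0,1],"jaw": 0},
    {"offset": [-0.5,1.4,5.4],"delta_rot": [0,0,2],"jaw": 0},
    {"offset": [-0.7,1.4,5.4],"delta_rot": [0,0,3],"jaw": 0},
  ],
)

```text
time: 37.22
position: [0.5828, -0.1201, 0.1086]
tool_rot: [0.961, -0.276, 0.007, 0.001]
ft_force: [6.8, -4.4, -1.2]
grip_width: 0.0002
```

```bash
python3 - <<'E'
from h import *
from rig import *
o=get_obs();stat(o,3)
rows(o['position'],psi(o),[tcp(3,-120-t,-.001,.105) for t in (0,3,6,9,12,15,18,21)])
E
```

```text
t 37.22 p [ 0.5828 -0.1201  0.1086] psi -32.0 F [ 6.8 -4.4 -1.2] M [-0.79 -0.95  0.03] g 0.0002
lever 3 theta -122.0 along-face offset mm 3.8 Fpush 8.11 Frad 0.11
{"offset":[0.07,0.32,0.36],"delta_rot":[0,0,-2.0],"jaw":0}
{"offset":[-0.19,0.40,0.36],"delta_rot":[0,0,1.0],"jaw":0}
{"offset":[-0.46,0.47,0.36],"delta_rot":[0,0,4.0],"jaw":0}
{"offset":[-0.72,0.53,0.36],"delta_rot":[0,0,7.0],"jaw":0}
{"offset":[-0.99,0.57,0.36],"delta_rot":[0,0,10.0],"jaw":0}
{"offset":[-1.27,0.60,0.36],"delta_rot":[0,0,13.0],"jaw":0}
{"offset":[-1.54,0.61,0.36],"delta_rot":[0,0,16.0],"jaw":0}
{"offset":[-1.82,0.61,0.36],"delta_rot":[0,0,19.0],"jaw":0}
```

Call:
drive_tool(
  plan=[
    {"offset": [-0.15,0.1,0.1],"delta_rot": [0,0,2],"jaw": 0},
    {"offset": [-0.3,0.2,0.2],"delta_rot": [0,0,4],"jaw": 0},
    {"offset": [-0.45,0.3,0.2],"delta_rot": [0,0,6],"jaw": 0},
    {"offset": [-0.6,0.35,0.2],"delta_rot": [0,0,8],"jaw": 0},
    {"offset": [-0.75,0.4,0.2],"delta_rot": [0,0,9],"jaw": 0},
    {"offset": [-0.9,0.45,0.2],"delta_rot": [0,0,11],"jaw": 0},
    {"offset": [-1.05,0.5,0.2],"delta_rot": [0,0,13],"jaw": 0},
    {"offset": [-1.2,0.5,0.2],"delta_rot": [0,0,14],"jaw": 0},
  ],
)

```text
time: 37.88
position: [0.5716, -0.1189, 0.1072]
tool_rot: [0.92, -0.391, 0.009, 0.0]
ft_force: [8.4, -5.1, -1.9]
grip_width: 0.0006
```

```bash
python3 - <<'E'
from h import *
from rig import *
o=get_obs();stat(o,3)
rows(o['position'],psi(o),[tcp(3,-134-t,-.001,.105) for t in (0,3,6,9,12)])
E
```

```text
t 37.88 p [ 0.5716 -0.1189  0.1072] psi -46.1 F [ 8.4 -5.1 -1.9] M [-1.07 -1.17 -0.03] g 0.0006
lever 3 theta -133.5 along-face offset mm 1.9 Fpush 9.62 Frad -2.04
{"offset":[-0.14,0.14,0.22],"delta_rot":[0,0,-2.1],"jaw":0}
{"offset":[-0.40,0.22,0.22],"delta_rot":[0,0,0.9],"jaw":0}
{"offset":[-0.67,0.29,0.22],"delta_rot":[0,0,3.9],"jaw":0}
{"offset":[-0.93,0.35,0.22],"delta_rot":[0,0,6.9],"jaw":0}
{"offset":[-1.21,0.39,0.22],"delta_rot":[0,0,9.9],"jaw":0}
```

```bash
python3 - <<'E'
from h import *
rows([.569,-.1170,.106],-46,[tcp(3,-134,.015,.107),tcp(1,54,.012,.160)])
E
```

```text
{"offset":[1.78,0.02,-0.10],"delta_rot":[0,0,-2.0],"jaw":0}
{"offset":[-17.66,-16.01,-5.40],"delta_rot":[0,0,-10.0],"jaw":0}
```

Call:
drive_tool(
  plan=[
    {"offset": [1.8,0,0],"delta_rot": [0,0,-2],"jaw": 0},
    {"offset": [1.6,-0.3,-3.3],"delta_rot": [0,0,-4],"jaw": 0},
    {"offset": [-1,-2.2,-5.4],"delta_rot": [0,0,-6],"jaw": 0},
    {"offset": [-4,-4.7,-5.4],"delta_rot": [0,0,-8],"jaw": 0},
    {"offset": [-7.1,-7.3,-5.4],"delta_rot": [0,0,-10],"jaw": 0},
    {"offset": [-10.2,-9.9,-5.4],"delta_rot": [0,0,-10],"jaw": 0},
    {"offset": [-13.3,-12.5,-5.4],"delta_rot": [0,0,-10],"jaw": 0},
    {"offset": [-16.3,-15,-5.4],"delta_rot": [0,0,-10],"jaw": 0},
  ],
)

```text
time: 38.55
position: [0.5592, 0.1082, 0.1596]
tool_rot: [0.951, -0.309, 0.002, -0.001]
ft_force: [1.1, 0.1, 0.2]
grip_width: 0.0004
```

```bash
python3 - <<'E'
from h import *
from rig import *
o=get_obs();stat(o)
rows(o['position'],psi(o),[tcp(1,54,.012,.160),tcp(1,54,.012,.104),tcp(1,54,-.002,.104)])
E
```

```text
t 38.55 p [0.5592 0.1082 0.1596] psi -36.0 F [1.1 0.1 0.2] M [-0.09  0.13 -0.05] g 0.0004
{"offset":[-0.59,-1.19,-0.04],"delta_rot":[0,0,0.0],"jaw":0}
{"offset":[-0.59,-1.19,5.56],"delta_rot":[0,0,0.0],"jaw":0}
{"offset":[0.81,-1.19,5.56],"delta_rot":[0,0,0.0],"jaw":0}
```

Call:
drive_tool(
  plan=[
    {"offset": [-0.4,-0.8,0.5],"delta_rot": [0,0,0],"jaw": 0},
    {"offset": [-0.4,-1,3.3],"delta_rot": [0,0,0],"jaw": 0},
    {"offset": [-0.4,-1,5.4],"delta_rot": [0,0,0],"jaw": 0},
    {"offset": [-0.1,-1,5.4],"delta_rot": [0,0,0],"jaw": 0},
    {"offset": [0.3,-1,5.4],"delta_rot": [0,0,0],"jaw": 0},
    {"offset": [0.7,-1,5.4],"delta_rot": [0,0,0],"jaw": 0},
    {"offset": [1,-1,5.4],"delta_rot": [0,0,1],"jaw": 0},
    {"offset": [1.3,-1,5.4],"delta_rot": [0,0,2],"jaw": 0},
  ],
)

```text
time: 39.22
position: [0.5729, 0.1077, 0.1043]
tool_rot: [0.945, -0.327, -0.004, -0.001]
ft_force: [-6.9, 8.4, -0.2]
grip_width: 0.0006
```

```bash
python3 - <<'E'
from h import *
from rig import *
o=get_obs();stat(o,1)
rows(o['position'],psi(o),[tcp(1,54-t,-.001,.104) for t in (0,3,6,9,12,15,18,21)])
E
```

```text
t 39.22 p [0.5729 0.1077 0.1043] psi -38.2 F [-6.9  8.4 -0.2] M [1.4  1.22 0.08] g 0.0006
lever 1 theta 47.8 along-face offset mm 4.6 Fpush 10.79 Frad 1.62
{"offset":[-0.44,-0.41,0.03],"delta_rot":[0,0,-2.2],"jaw":0}
{"offset":[-0.18,-0.49,0.03],"delta_rot":[0,0,0.8],"jaw":0}
{"offset":[0.08,-0.56,0.03],"delta_rot":[0,0,3.8],"jaw":0}
{"offset":[0.35,-0.62,0.03],"delta_rot":[0,0,6.8],"jaw":0}
{"offset":[0.62,-0.66,0.03],"delta_rot":[0,0,9.8],"jaw":0}
{"offset":[0.90,-0.69,0.03],"delta_rot":[0,0,12.8],"jaw":0}
{"offset":[1.17,-0.71,0.03],"delta_rot":[0,0,15.8],"jaw":0}
{"offset":[1.44,-0.70,0.03],"delta_rot":[0,0,18.8],"jaw":0}
```

Call:
drive_tool(
  plan=[
    {"offset": [0.05,-0.05,0],"delta_rot": [0,0,2],"jaw": 0},
    {"offset": [0.1,-0.1,0],"delta_rot": [0,0,4],"jaw": 0},
    {"offset": [0.15,-0.15,0],"delta_rot": [0,0,5],"jaw": 0},
    {"offset": [0.2,-0.2,0],"delta_rot": [0,0,6],"jaw": 0},
    {"offset": [0.25,-0.2,0],"delta_rot": [0,0,7],"jaw": 0},
    {"offset": [0.3,-0.25,0],"delta_rot": [0,0,8],"jaw": 0},
    {"offset": [0.35,-0.25,0],"delta_rot": [0,0,9],"jaw": 0},
    {"offset": [0.4,-0.3,0],"delta_rot": [0,0,9.5],"jaw": 0},
  ],
)

```text
time: 39.88
position: [0.5761, 0.1076, 0.1038]
tool_rot: [0.915, -0.404, -0.005, 0.0]
ft_force: [-8.8, 6.3, -0.4]
grip_width: 0.0002
```

```bash
python3 - <<'E'
from h import *
from rig import *
o=get_obs();stat(o,1)
rows(o['position'],psi(o),[tcp(1,45-t,-.001,.104) for t in (0,3,6)]+[tcp(1,44,.015,.104),tcp(3,-134,.012,.16)])
E
```

```text
t 39.88 p [0.5761 0.1076 0.1038] psi -47.7 F [-8.8  6.3 -0.4] M [ 1.09  1.49 -0.  ] g 0.0002
lever 1 theta 44.1 along-face offset mm 5.2 Fpush 10.64 Frad -1.88
{"offset":[0.02,-0.44,-0.02],"delta_rot":[0,0,-2.7],"jaw":0}
{"offset":[0.28,-0.53,-0.02],"delta_rot":[0,0,0.3],"jaw":0}
{"offset":[0.55,-0.60,-0.02],"delta_rot":[0,0,3.3],"jaw":0}
{"offset":[-1.49,-0.42,-0.02],"delta_rot":[0,0,-1.7],"jaw":0}
{"offset":[17.61,15.64,-5.62],"delta_rot":[0,0,-3.7],"jaw":0}
```

Call:
drive_tool(
  plan=[
    {"offset": [0.05,-0.05,0],"delta_rot": [0,0,0],"jaw": 0},
    {"offset": [0.1,-0.1,0],"delta_rot": [0,0,0],"jaw": 0},
    {"offset": [0.2,-0.15,0],"delta_rot": [0,0,0],"jaw": 0},
    {"offset": [0.25,-0.2,0],"delta_rot": [0,0,1],"jaw": 0},
    {"offset": [0.3,-0.25,0],"delta_rot": [0,0,2],"jaw": 0},
    {"offset": [0.35,-0.3,0],"delta_rot": [0,0,3],"jaw": 0},
    {"offset": [0.4,-0.35,0],"delta_rot": [0,0,4],"jaw": 0},
    {"offset": [0.45,-0.4,0],"delta_rot": [0,0,4],"jaw": 0},
  ],
)

```text
time: 40.55
position: [0.5808, 0.1071, 0.1035]
tool_rot: [0.9, -0.436, -0.007, 0.001]
ft_force: [-9.1, 7.4, -0.4]
grip_width: 0.0004
```

```bash
python3 - <<'E'
from h import *
from rig import *
o=get_obs();stat(o,1)
rows(o['position'],psi(o),[tcp(1,39,.015,.104),tcp(3,-134,.012,.16)])
E
```

```text
t 40.55 p [0.5808 0.1071 0.1035] psi -51.7 F [-9.1  7.4 -0.4] M [1.15 1.73 0.  ] g 0.0004
lever 1 theta 39.8 along-face offset mm 3.2 Fpush 11.5 Frad -2.27
{"offset":[-1.43,-0.28,-0.05],"delta_rot":[0,0,-0.7],"jaw":0}
{"offset":[18.32,14.71,-5.65],"delta_rot":[0,0,-7.7],"jaw":0}
```

Call:
drive_tool(
  plan=[
    {"offset": [-1.9,-0.2,0],"delta_rot": [0,0,0],"jaw": 0},
    {"offset": [-1.6,0.3,-3.3],"delta_rot": [0,0,-2],"jaw": 0},
    {"offset": [1,2.2,-5.6],"delta_rot": [0,0,-4],"jaw": 0},
    {"offset": [4.2,4.6,-5.6],"delta_rot": [0,0,-6],"jaw": 0},
    {"offset": [7.4,7,-5.6],"delta_rot": [0,0,-8],"jaw": 0},
    {"offset": [10.6,9.4,-5.6],"delta_rot": [0,0,-8],"jaw": 0},
    {"offset": [13.8,11.8,-5.6],"delta_rot": [0,0,-8],"jaw": 0},
    {"offset": [17,14.1,-5.6],"delta_rot": [0,0,-8],"jaw": 0},
  ],
)

```text
time: 41.22
position: [0.5833, -0.119, 0.162]
tool_rot: [0.928, -0.371, 0.002, 0.0]
ft_force: [-0.7, -0.1, 0.9]
grip_width: 0.0001
```

```bash
python3 - <<'E'
from h import *
from rig import *
o=get_obs();stat(o)
rows(o['position'],psi(o),[tcp(3,-134,.012,.160),tcp(3,-134,.012,.105),tcp(3,-134,-.002,.105)])
E
```

```text
t 41.22 p [ 0.5833 -0.119   0.162 ] psi -43.6 F [-0.7 -0.1  0.9] M [-0.01  0.06 -0.02] g 0.0001
{"offset":[0.30,0.93,0.20],"delta_rot":[0,0,0.4],"jaw":0}
{"offset":[0.30,0.93,5.70],"delta_rot":[0,0,0.4],"jaw":0}
{"offset":[-1.10,0.92,5.70],"delta_rot":[0,0,0.4],"jaw":0}
```

Call:
drive_tool(
  plan=[
    {"offset": [0.3,0.8,0.6],"delta_rot": [0,0,1],"jaw": 0},
    {"offset": [0.3,0.9,3.4],"delta_rot": [0,0,1],"jaw": 0},
    {"offset": [0.2,0.9,5.6],"delta_rot": [0,0,1],"jaw": 0},
    {"offset": [0,0.9,5.6],"delta_rot": [0,0,1],"jaw": 0},
    {"offset": [-0.4,0.9,5.6],"delta_rot": [0,0,1],"jaw": 0},
    {"offset": [-0.8,0.9,5.6],"delta_rot": [0,0,2],"jaw": 0},
    {"offset": [-1.1,0.9,5.6],"delta_rot": [0,0,3],"jaw": 0},
    {"offset": [-1.4,0.9,5.6],"delta_rot": [0,0,4],"jaw": 0},
  ],
)

```text
time: 41.88
position: [0.5721, -0.1164, 0.1068]
tool_rot: [0.915, -0.403, 0.009, 0.001]
ft_force: [7.4, -8.9, -2.1]
grip_width: 0.0001
```

```bash
python3 - <<'E'
from h import *
from rig import *
o=get_obs();stat(o,3)
rows(o['position'],psi(o),[tcp(3,-134-t,-.001,.105) for t in (0,3,6,9,12,15)])
E
```

```text
t 41.88 p [ 0.5721 -0.1164  0.1068] psi -47.5 F [ 7.4 -8.9 -2.1] M [-1.68 -0.97  0.05] g 0.0001
lever 3 theta -135.3 along-face offset mm 4.4 Fpush 11.54 Frad 1.02
{"offset":[0.01,0.34,0.18],"delta_rot":[0,0,-3.5],"jaw":0}
{"offset":[-0.25,0.43,0.18],"delta_rot":[0,0,-0.5],"jaw":0}
{"offset":[-0.51,0.51,0.18],"delta_rot":[0,0,2.5],"jaw":0}
{"offset":[-0.78,0.57,0.18],"delta_rot":[0,0,5.5],"jaw":0}
{"offset":[-1.05,0.62,0.18],"delta_rot":[0,0,8.5],"jaw":0}
{"offset":[-1.32,0.66,0.18],"delta_rot":[0,0,11.5],"jaw":0}
```

Call:
drive_tool(
  plan=[
    {"offset": [-0.05,0.05,0],"delta_rot": [0,0,1],"jaw": 0},
    {"offset": [-0.1,0.1,0],"delta_rot": [0,0,2],"jaw": 0},
    {"offset": [-0.15,0.1,0],"delta_rot": [0,0,2],"jaw": 0},
    {"offset": [-0.2,0.15,0],"delta_rot": [0,0,3],"jaw": 0},
    {"offset": [-0.25,0.15,0],"delta_rot": [0,0,4],"jaw": 0},
    {"offset": [-0.3,0.2,0],"delta_rot": [0,0,4],"jaw": 0},
    {"offset": [-0.35,0.2,0],"delta_rot": [0,0,5],"jaw": 0},
    {"offset": [-0.4,0.2,0],"delta_rot": [0,0,5],"jaw": 0},
  ],
)

```text
time: 42.55
position: [0.5695, -0.1155, 0.1073]
tool_rot: [0.897, -0.443, 0.011, 0.001]
ft_force: [7.3, -9.0, -2.7]
grip_width: 0.0005
```

```bash
python3 - <<'E'
from h import *
from rig import *
o=get_obs();stat(o,3)
rows(o['position'],psi(o),[tcp(3,-140,.015,.105),tcp(0,-36,.012,.158)])
E
```

```text
t 42.55 p [ 0.5695 -0.1155  0.1073] psi -52.5 F [ 7.3 -9.  -2.7] M [-1.53 -1.11  0.06] g 0.0005
lever 3 theta -138.5 along-face offset mm 4.6 Fpush 11.53 Frad 0.49
{"offset":[1.37,0.33,0.23],"delta_rot":[0,0,-2.5],"jaw":0}
{"offset":[-1.98,-17.97,-5.07],"delta_rot":[0,0,-16.5],"jaw":0}
```

Call:
drive_tool(
  plan=[
    {"offset": [1.9,0.1,0],"delta_rot": [0,0,0],"jaw": 0},
    {"offset": [1.8,-0.4,-3.3],"delta_rot": [0,0,-3],"jaw": 0},
    {"offset": [1.2,-3.5,-5.3],"delta_rot": [0,0,-6],"jaw": 0},
    {"offset": [0.4,-7.5,-5.3],"delta_rot": [0,0,-9],"jaw": 0},
    {"offset": [-0.4,-11.5,-5.3],"delta_rot": [0,0,-12],"jaw": 0},
    {"offset": [-1.1,-15.4,-5.3],"delta_rot": [0,0,-15],"jaw": 0},
    {"offset": [-1.5,-17.9,-5.3],"delta_rot": [0,0,-17],"jaw": 0},
    {"offset": [-1.5,-17.9,-5.3],"delta_rot": [0,0,-17],"jaw": 0},
  ],
)

```text
time: 43.22
position: [0.6988, 0.0152, 0.159]
tool_rot: [0.953, -0.303, 0.004, -0.002]
ft_force: [-0.5, 0.1, 0.5]
grip_width: 0.0002
```

```bash
python3 - <<'E'
from h import *
from rig import *
o=get_obs();stat(o)
rows(o['position'],psi(o),[tcp(0,-36,.012,.160),tcp(0,-36,.012,.104),tcp(0,-36,-.002,.104)])
E
```

```text
t 43.22 p [0.6988 0.0152 0.159 ] psi -35.2 F [-0.5  0.1  0.5] M [-0.16  0.08 -0.02] g 0.0002
{"offset":[0.43,0.39,-0.10],"delta_rot":[0,0,0.8],"jaw":0}
{"offset":[0.43,0.39,5.50],"delta_rot":[0,0,0.8],"jaw":0}
{"offset":[0.41,1.79,5.50],"delta_rot":[0,0,0.8],"jaw":0}
```

Call:
drive_tool(
  plan=[
    {"offset": [0.3,0.3,1],"delta_rot": [0,0,1],"jaw": 0},
    {"offset": [0.3,0.3,3.8],"delta_rot": [0,0,1],"jaw": 0},
    {"offset": [0.3,0.3,5.3],"delta_rot": [0,0,1],"jaw": 0},
    {"offset": [0.3,0.6,5.3],"delta_rot": [0,0,1],"jaw": 0},
    {"offset": [0.3,1,5.3],"delta_rot": [0,0,1],"jaw": 0},
    {"offset": [0.3,1.4,5.3],"delta_rot": [0,0,1],"jaw": 0},
    {"offset": [0.3,1.7,5.3],"delta_rot": [0,0,2],"jaw": 0},
    {"offset": [0.3,1.9,5.3],"delta_rot": [0,0,3],"jaw": 0},
  ],
)

```text
time: 43.88
position: [0.6896, -0.0055, 0.1052]
tool_rot: [0.943, -0.332, 0.004, -0.004]
ft_force: [8.1, 9.3, -3.8]
grip_width: 0.0002
```

```bash
python3 - <<'E'
from h import *
from rig import *
o=get_obs();stat(o,0)
rows(o['position'],psi(o),[tcp(0,-36-t,-.001,.104) for t in (0,3,6,9,12,15)])
E
```

```text
t 43.88 p [ 0.6896 -0.0055  0.1052] psi -38.8 F [ 8.1  9.3 -3.8] M [ 1.59 -1.32  0.1 ] g 0.0002
lever 0 theta -43.3 along-face offset mm 0.1 Fpush 12.33 Frad -0.47
{"offset":[-0.06,-0.53,0.12],"delta_rot":[0,0,-2.8],"jaw":0}
{"offset":[0.03,-0.27,0.12],"delta_rot":[0,0,0.2],"jaw":0}
{"offset":[0.11,-0.01,0.12],"delta_rot":[0,0,3.2],"jaw":0}
{"offset":[0.17,0.26,0.12],"delta_rot":[0,0,6.2],"jaw":0}
{"offset":[0.22,0.53,0.12],"delta_rot":[0,0,9.2],"jaw":0}
{"offset":[0.26,0.80,0.12],"delta_rot":[0,0,12.2],"jaw":0}
```

```bash
python3 - <<'E'
from h import *
rows([.687,-.0085,.105],-38.8,[tcp(0,-43,.015,.105),tcp(2,142,.012,.158)])
E
```

```text
{"offset":[0.26,-1.91,0.00],"delta_rot":[0,0,4.2],"jaw":0}
{"offset":[-18.14,15.49,-5.30],"delta_rot":[0,0,-0.8],"jaw":0}
```

Call:
drive_tool(
  plan=[
    {"offset": [0.1,-1.9,0],"delta_rot": [0,0,0],"jaw": 0},
    {"offset": [-0.1,-1.7,-3.3],"delta_rot": [0,0,0],"jaw": 0},
    {"offset": [-2.3,0.3,-5.3],"delta_rot": [0,0,0],"jaw": 0},
    {"offset": [-5.3,3.1,-5.3],"delta_rot": [0,0,0],"jaw": 0},
    {"offset": [-8.3,5.9,-5.3],"delta_rot": [0,0,0],"jaw": 0},
    {"offset": [-11.3,8.7,-5.3],"delta_rot": [0,0,0],"jaw": 0},
    {"offset": [-14.3,11.5,-5.3],"delta_rot": [0,0,0],"jaw": 0},
    {"offset": [-17,14.2,-5.3],"delta_rot": [0,0,0],"jaw": 0},
  ],
)

```text
time: 44.55
position: [0.4613, -0.0131, 0.1574]
tool_rot: [0.944, -0.331, 0.0, 0.0]
ft_force: [0.6, -0.3, -0.6]
grip_width: 0.0008
```

```bash
python3 - <<'E'
from h import *
from rig import *
o=get_obs();stat(o)
rows(o['position'],psi(o),[tcp(2,142,.012,.160),tcp(2,142,.012,.104),tcp(2,142,-.002,.104)])
E
```

```text
t 44.55 p [ 0.4613 -0.0131  0.1574] psi -38.6 F [ 0.6 -0.3 -0.6] M [-0.12  0.09  0.  ] g 0.0008
{"offset":[-0.85,0.98,-0.26],"delta_rot":[0,0,-0.6],"jaw":0}
{"offset":[-0.85,0.98,5.34],"delta_rot":[0,0,-0.6],"jaw":0}
{"offset":[-0.86,-0.42,5.34],"delta_rot":[0,0,-0.6],"jaw":0}
```

Call:
drive_tool(
  plan=[
    {"offset": [-0.7,0.9,0.3],"delta_rot": [0,0,0],"jaw": 0},
    {"offset": [-0.7,0.9,3],"delta_rot": [0,0,0],"jaw": 0},
    {"offset": [-0.7,0.9,5.2],"delta_rot": [0,0,0],"jaw": 0},
    {"offset": [-0.7,0.6,5.2],"delta_rot": [0,0,0],"jaw": 0},
    {"offset": [-0.7,0.2,5.2],"delta_rot": [0,0,0],"jaw": 0},
    {"offset": [-0.7,-0.1,5.2],"delta_rot": [0,0,0],"jaw": 0},
    {"offset": [-0.7,-0.4,5.2],"delta_rot": [0,0,0],"jaw": 0},
    {"offset": [-0.7,-0.6,5.2],"delta_rot": [0,0,1],"jaw": 0},
  ],
)

```text
time: 45.22
position: [0.459, -0.004, 0.1049]
tool_rot: [0.942, -0.337, -0.004, 0.002]
ft_force: [-9.2, -8.1, -0.3]
grip_width: 0.0006
```

```bash
python3 - <<'E'
from h import *
from rig import *
o=get_obs();stat(o,2)
rows(o['position'],psi(o),[tcp(2,142-t,-.001,.104) for t in (0,3,6,9)])
E
```

```text
t 45.22 p [ 0.459  -0.004   0.1049] psi -39.4 F [-9.2 -8.1 -0.3] M [-1.37  1.61  0.06] g 0.0006
lever 2 theta 138.0 along-face offset mm 1.4 Fpush 12.15 Frad 1.45
{"offset":[-0.11,0.25,0.09],"delta_rot":[0,0,-1.4],"jaw":0}
{"offset":[-0.19,-0.01,0.09],"delta_rot":[0,0,1.6],"jaw":0}
{"offset":[-0.27,-0.28,0.09],"delta_rot":[0,0,4.6],"jaw":0}
{"offset":[-0.32,-0.55,0.09],"delta_rot":[0,0,7.6],"jaw":0}
```

```bash
python3 - <<'E'
from h import *
rows([.461,-.0015,.105],-39.4,[tcp(2,138,.015,.105),tcp(1,41,.012,.158)])
E
```

```text
{"offset":[-0.29,1.82,0.00],"delta_rot":[0,0,2.6],"jaw":0}
{"offset":[1.13,-16.45,-5.30],"delta_rot":[0,0,9.6],"jaw":0}
```

Call:
drive_tool(
  plan=[
    {"offset": [-0.1,1.9,0],"delta_rot": [0,0,0],"jaw": 0},
    {"offset": [-0.1,1.7,-3.3],"delta_rot": [0,0,2],"jaw": 0},
    {"offset": [0,-1,-5.3],"delta_rot": [0,0,4],"jaw": 0},
    {"offset": [0.3,-5,-5.3],"delta_rot": [0,0,6],"jaw": 0},
    {"offset": [0.6,-9,-5.3],"delta_rot": [0,0,8],"jaw": 0},
    {"offset": [0.9,-13,-5.3],"delta_rot": [0,0,10],"jaw": 0},
    {"offset": [1,-16,-5.3],"delta_rot": [0,0,10],"jaw": 0},
    {"offset": [1,-16.3,-5.3],"delta_rot": [0,0,10],"jaw": 0},
  ],
)

```text
time: 45.88
position: [0.5799, 0.1199, 0.1601]
tool_rot: [0.909, -0.418, 0.004, -0.003]
ft_force: [-0.2, -0.8, -0.0]
grip_width: 0.0005
```

```bash
python3 - <<'E'
from h import *
from rig import *
o=get_obs();stat(o)
rows(o['position'],psi(o),[tcp(1,40,.012,.160),tcp(1,40,.012,.103),tcp(1,40,-.002,.103)])
E
```

```text
t 45.88 p [0.5799 0.1199 0.1601] psi -49.4 F [-0.2 -0.8 -0. ] M [-0.11  0.13  0.05] g 0.0005
{"offset":[-0.17,0.49,0.01],"delta_rot":[0,0,0.6],"jaw":0}
{"offset":[-0.17,0.49,5.71],"delta_rot":[0,0,0.6],"jaw":0}
{"offset":[1.23,0.50,5.71],"delta_rot":[0,0,0.6],"jaw":0}
```

Call:
drive_tool(
  plan=[
    {"offset": [-0.1,0.4,1],"delta_rot": [0,0,1],"jaw": 0},
    {"offset": [-0.1,0.4,3.8],"delta_rot": [0,0,1],"jaw": 0},
    {"offset": [-0.1,0.4,5.5],"delta_rot": [0,0,1],"jaw": 0},
    {"offset": [0.2,0.4,5.5],"delta_rot": [0,0,1],"jaw": 0},
    {"offset": [0.6,0.4,5.5],"delta_rot": [0,0,1],"jaw": 0},
    {"offset": [1,0.4,5.5],"delta_rot": [0,0,1],"jaw": 0},
    {"offset": [1.3,0.4,5.5],"delta_rot": [0,0,1],"jaw": 0},
    {"offset": [1.5,0.4,5.5],"delta_rot": [0,0,1],"jaw": 0},
  ],
)

```text
time: 46.55
position: [0.5789, 0.1046, 0.1037]
tool_rot: [0.904, -0.428, -0.003, -0.002]
ft_force: [-5.6, 11.3, 2.5]
grip_width: 0.0004
```

```bash
python3 - <<'E'
from h import *
from rig import *
o=get_obs();stat(o,1)
E
```

```text
t 46.55 p [0.5789 0.1046 0.1037] psi -50.7 F [-5.6 11.3  2.5] M [1.87 1.02 0.09] g 0.0004
lever 1 theta 39.0 along-face offset mm 6.0 Fpush 12.36 Frad 2.75
```

Call:
drive_tool(
  plan=[
    {"offset": [0.05,0,0],"delta_rot": [0,0,0],"jaw": 0},
    {"offset": [0.1,0,0],"delta_rot": [0,0,0],"jaw": 0},
    {"offset": [0.13,0,0],"delta_rot": [0,0,0],"jaw": 0},
    {"offset": [0.16,0,0],"delta_rot": [0,0,0],"jaw": 0},
    {"offset": [0.19,0,0],"delta_rot": [0,0,0],"jaw": 0},
    {"offset": [0.22,0,0],"delta_rot": [0,0,0],"jaw": 0},
    {"offset": [0.25,0,0],"delta_rot": [0,0,0],"jaw": 0},
    {"offset": [0.28,0,0],"delta_rot": [0,0,0],"jaw": 0},
  ],
)

```text
time: 47.22
position: [0.5799, 0.1035, 0.1036]
tool_rot: [0.904, -0.428, -0.004, -0.002]
ft_force: [-5.0, 12.5, 2.9]
grip_width: 0.0001
```

```bash
python3 - <<'E'
from h import *
from rig import *
o=get_obs();stat(o,1)
rows(o['position'],psi(o),[tcp(1,36,.015,.104),tcp(3,-138,.012,.16)])
E
```

```text
t 47.22 p [0.5799 0.1035 0.1036] psi -50.7 F [-5.  12.5  2.9] M [2.01 1.08 0.07] g 0.0001
lever 1 theta 37.3 along-face offset mm 5.8 Fpush 13.01 Frad 3.63
{"offset":[-1.38,-0.76,-0.04],"delta_rot":[0,0,3.3],"jaw":0}
{"offset":[17.50,14.97,-5.64],"delta_rot":[0,0,-2.7],"jaw":0}
```

Call:
drive_tool(
  plan=[
    {"offset": [-2.1,-0.3,0],"delta_rot": [0,0,0],"jaw": 0},
    {"offset": [-1.8,0.2,-3.3],"delta_rot": [0,0,-1],"jaw": 0},
    {"offset": [0.8,2.2,-5.6],"delta_rot": [0,0,-3],"jaw": 0},
    {"offset": [3.9,4.7,-5.6],"delta_rot": [0,0,-3],"jaw": 0},
    {"offset": [7,7.2,-5.6],"delta_rot": [0,0,-3],"jaw": 0},
    {"offset": [10.1,9.7,-5.6],"delta_rot": [0,0,-3],"jaw": 0},
    {"offset": [13.2,12.2,-5.6],"delta_rot": [0,0,-3],"jaw": 0},
    {"offset": [16,14.4,-5.6],"delta_rot": [0,0,-3],"jaw": 0},
  ],
)

```text
time: 47.88
position: [0.5744, -0.1188, 0.1607]
tool_rot: [0.915, -0.404, 0.002, 0.0]
ft_force: [0.8, -0.6, -0.3]
grip_width: 0.0004
```

```bash
python3 - <<'E'
from h import *
from rig import *
o=get_obs();stat(o)
rows(o['position'],psi(o),[tcp(3,-138,.012,.160),tcp(3,-138,.012,.105),tcp(3,-138,-.002,.105)])
E
```

```text
t 47.88 p [ 0.5744 -0.1188  0.1607] psi -47.6 F [ 0.8 -0.6 -0.3] M [-0.11  0.11 -0.05] g 0.0004
{"offset":[0.64,0.47,0.07],"delta_rot":[0,0,0.4],"jaw":0}
{"offset":[0.64,0.47,5.57],"delta_rot":[0,0,0.4],"jaw":0}
{"offset":[-0.76,0.46,5.57],"delta_rot":[0,0,0.4],"jaw":0}
```

Call:
drive_tool(
  plan=[
    {"offset": [0.5,0.4,0.5],"delta_rot": [0,0,1],"jaw": 0},
    {"offset": [0.5,0.4,3.3],"delta_rot": [0,0,1],"jaw": 0},
    {"offset": [0.5,0.4,5.4],"delta_rot": [0,0,1],"jaw": 0},
    {"offset": [0.3,0.4,5.4],"delta_rot": [0,0,1],"jaw": 0},
    {"offset": [-0.1,0.4,5.4],"delta_rot": [0,0,1],"jaw": 0},
    {"offset": [-0.5,0.4,5.4],"delta_rot": [0,0,1],"jaw": 0},
    {"offset": [-0.8,0.4,5.4],"delta_rot": [0,0,2],"jaw": 0},
    {"offset": [-1.05,0.4,5.4],"delta_rot": [0,0,3],"jaw": 0},
  ],
)

```text
time: 48.55
position: [0.5696, -0.1143, 0.1078]
tool_rot: [0.905, -0.426, 0.009, 0.001]
ft_force: [7.2, -10.6, -1.5]
grip_width: 0.0006
```

```bash
python3 - <<'E'
from h import *
from rig import *
o=get_obs();stat(o,3)
E
```

```text
t 48.55 p [ 0.5696 -0.1143  0.1078] psi -50.5 F [  7.2 -10.6  -1.5] M [-1.83 -0.98  0.06] g 0.0006
lever 3 theta -139.4 along-face offset mm 4.9 Fpush 12.75 Frad 1.48
```

Call:
drive_tool(
  plan=[
    {"offset": [1,0.1,0],"delta_rot": [0,0,0],"jaw": 0},
    {"offset": [2,0.2,0],"delta_rot": [0,0,0],"jaw": 0},
    {"offset": [2,0.2,-3],"delta_rot": [0,0,0],"jaw": 0},
    {"offset": [2,0.2,-7],"delta_rot": [0,0,0],"jaw": 0},
    {"offset": [3,0.2,-11],"delta_rot": [0,0,0],"jaw": 0},
    {"offset": [4,3,-14],"delta_rot": [0,0,0],"jaw": 0},
    {"offset": [5,6,-16],"delta_rot": [0,0,0],"jaw": 0},
    {"offset": [6,9,-18],"delta_rot": [0,0,0],"jaw": 0},
  ],
)

```text
time: 49.22
position: [0.5319, -0.2142, 0.2875]
tool_rot: [0.905, -0.426, 0.001, 0.0]
ft_force: [-0.2, -0.1, -0.7]
grip_width: 0.0001
```

```bash
python3 - <<'E'
from h import *
from rig import *
stat(get_obs())
for n in ("scene","top"):
    im=camera(n)[:,:,::-1]
    im=im[130:260,200:340] if n=="scene" else im
    cv2.imwrite(f"pics/f{n}.png",cv2.resize(im,None,fx=5 if n=="scene" else 1,fy=5 if n=="scene" else 1,interpolation=cv2.INTER_CUBIC)[:600])
E
```

```text
t 49.22 p [ 0.5319 -0.2142  0.2875] psi -50.4 F [-0.2 -0.1 -0.7] M [-0.12  0.12  0.02] g 0.0001
```

View pics/fscene.png

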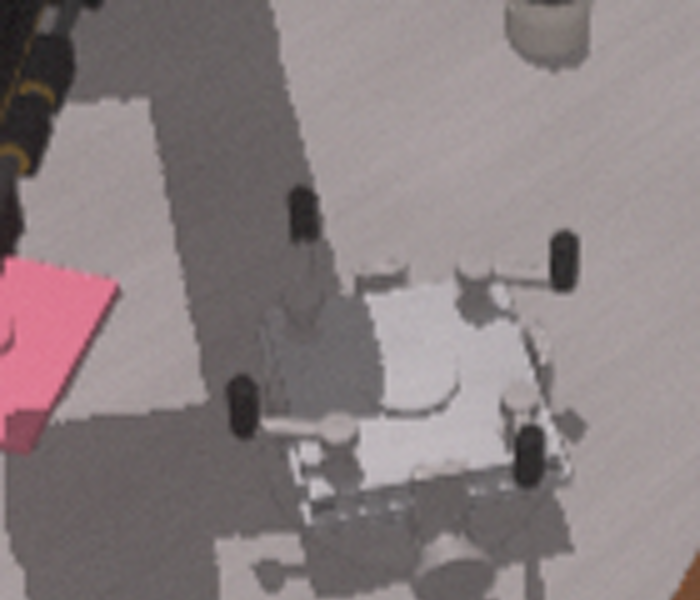

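View pics/ftop.png

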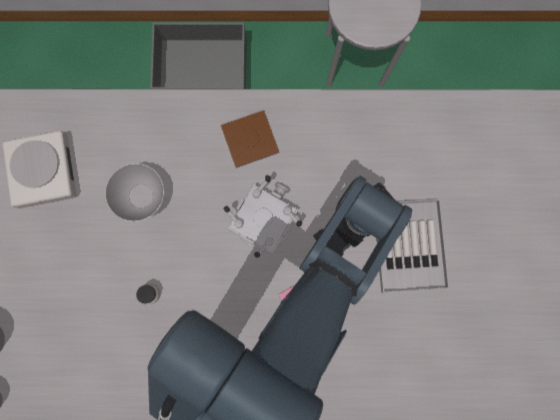

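```bash
python3 - <<'E'
from rig import *
print(hand_in())
E
```

```text
the job is handed in; nothing more can be done
None
```

I tightened the four lever screws in crisscross order and handed the job in at about 49 s. The robot was clear of the pump and touching nothing.

- **First pass:** I turned each screw about an eighth of a turn, in the order 0, 2, 1, 3. Levers 1 and 3 came up short at about 36°, because I had assumed the fingertip was thicker than it is. I topped both up to about 45° (3, then 1) before going on.
- **Further passes:** Two passes of about 20° or less per screw followed, and then slow final pushes. Lever 1 was softer than the others in the last passes, so I gave it extra turns, alternating with lever 3.

| Lever | Push on the knob at the last visit | Total turn |
|---|---|---|
| 0 | 12.3 N | about 106° |
| 1 | 13.0 N | about 113° |
| 2 | 12.15 N | about 103° |
| 3 | 12.75 N | about 103° |

These forces include some rubbing of the finger on the knob. I estimate 0.60 to 0.62 N m on every screw, inside the 0.5 to 0.64 N m window. Levers 1 and 3 are at the upper end, and lever 1's last reading is the least certain because it had a sideways force of about 3.6 N.

- **Not rechecked:** I did not go back to levers 0 and 2 after the last small pushes on 1 and 3. Earlier readings suggested the screws affect each other only slightly.
- **Final look:** In the last pictures the cover looks flat, but I did not measure its tilt. The bowl, jar and tray are where they were; the arm partly hides the tray and the pink plate in the top view.

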